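Build and pin a spacer pack in the assembly nest

ROBOT

A 6-joint arm with a two-finger parallel gripper is mounted at the origin on the work surface. World frame = base frame: x ahead of the robot, y to its left, z up, the work surface at z = 0. Lengths are in m, angles in degrees, forces in N, time in s.
With the tool pointing down it reaches from about 0.3 to 0.75 m from the base axis. Payload 8.5 kg.
Tool frame: the origin (TCP) lies midway between the tips of the shut fingers; the grasp point (between the pads) lies 19 mm behind it; z points along the fingers, y is the line along which they close (so a half turn about z gives the same grasp; the last joint's range is limited). The gripper opens to 85 mm and grips with 20 to 120 N. Pads are 22 mm wide; open, the fingers measure 114 mm over their backs; the gripper's body (76 mm by 85 mm) begins 54 mm behind the grasp point. The pads swing forward as they close: fully open they stand 13 mm farther back than shut.
Start: joints at [53.497, 21.807, 74.336, -0, 83.858, -12.336], TCP at [0.225, 0.502, 0.231] pointing down, gripper open.
Joint ranges: [-178.18, 178.18], [-50.72, 133.34], [12.68, 142.11], [-81.47, 261.47], [9.98, 163.14], [-165.26, 165.26]. Speed limits (degrees/s): [136.94, 136.94, 180, 180, 180, 180].

INTERFACE

Orientations are given as a 3x3 rotation matrix whose columns are the frame's x, y, z axes.
In Python, from rig import observe, optics, order, spotter gives the robot as it stands.
- The arm moves only by the tool move_arm, never from a script. Its argument "series" is text: rows parted by semicolons, each of 5 numbers parted by spaces: the shift along the tool's x, y, z in cm, then the turn about the tool's z in degrees, then the opening, from -1 (shut) to 1 (fully open). A call has 1 to 8 rows; each row is the pose to reach, as a shift and turn from the pose commanded when the call began, along the tool's axes at that moment; what a row does not reach only later rows make up. A row lasts 1/8 s, in which the tool goes at most 62.5 mm and 10.7 degrees, less where a joint would pass 70% of its speed; a pose out of reach is approached as far as the arm can. A call with a gripper value outside its range is refused whole. The fingers move at their own pace and stop on an object; "force" is the grip in N (left out, the last holds). Time passes only in rows, so rows that repeat a pose let the fingers close. It gives the time, the measured TCP pose, the force, the opening and the grip force at its end, in the units of the state.
- observe(): the state, without advancing time (a new reading comes with each control period).
- optics.get_image(name): name is "scene" or "top" or "wrist"; returns a dict with "pixels" (400x640x3 uint8, blue, green, red), "camera_matrix" (3x3 intrinsics, pixels), "dist" ([k1, k2, p1, p2, k3] as OpenCV has them; the pictures are not rectified), "rvec" (rotation vector, rad) and "tvec" (3), from world to camera coordinates, as OpenCV has them. Camera axes: x right, y down, z forward; pixel columns grow to the right and rows downward; lengths in m; the calibration is good to about 2 mm. A picture is of the moment at which its call begins. There is no depth.
- order.close_job(): hands the job in; it is judged then, once.
Trained networks look in the newest picture that a camera, given by its name, has taken for a name from the list of things; names that differ only in an ending like _2 or _b are one class to them, and where a whole thing is asked for, a point or a joint stands for the part that bears it (a point fixed in the world has none). Each returns a list of dicts, best first, with "score" (0 to 1); they miss things now and then, are a little off and sometimes report something else, mostly with a low value. They report only what shows in the picture. A call takes as long as a camera call. They do not tell look-alikes from the thing itself.
- spotter.find_in(thing, camera): "point" ([x, y, z] in m, in world coordinates, good to about 4 mm: the middle of the surface that is visible of it).
- spotter.cut_out(thing, camera): "pixels" (400x640 bool, what is visible of it).
- spotter.mark_of(thing, camera): "point" ([x, y, z] in m, in world coordinates, good to about 4 mm: a listed point, or the origin of a listed thing).
The state is a dict: "time_s": time; "q": joint angles; "qvel": joint speeds; "joint_efforts": joint torques, N m; "position": TCP position; "tool_rot": TCP orientation; "ft_force": force on the tool from outside, world axes, zero at the start; "wrist_torque": the same for the moment, N m; "grip_width": finger opening in m; "gripper_force": force on a finger pad.
Only numpy, scipy, OpenCV 4.12 (cv2) and the standard library are available. Lean on these libraries where they do the work, as an engineer would, in place of code of your own. Each camera call takes 0.05 s, during which the arm holds its last target. There are 200 camera calls.

TASK

Build the spacer pack in the assembly nest beside the mill: first lift the setting plug out of the nest and stand it fully home in the empty hole of the pin stand; then seat the thick block flat on the floor of the nest's pocket, stack every spacer on the bench flat on it, lay the collared top plate over them with its collar up, and finally put the headed pin down through the whole stack into the nest's bore until its head rests on the collar. Leave the other tools on the bench and in the stand where they are, let go of everything and leave the pack at rest.

Things in the scene. Friction and masses are not known exactly. Their poses are not given: they have to be found in the camera images.
- nest: fixed assembly nest: base 94 x 94 x 26 mm, 14.5 mm through bore in its centre; four corner angles 7 mm thick enclose a 54 x 54 mm pocket above it. Angles 52 mm high with flared tops (to 85 mm above the bench), arms 19 mm long, so the middle 30 mm of each side is open for fingers. Origin: centre of the underside at bench level; x, y square to the pocket, its floor at z = 26 mm
- nest_bore (a point): mouth of the nest's bore in the pocket's floor, 26 mm above the bench; axes as the nest's
- stand: aluminium pin stand, fixed: block 150 (x) x 50 (y) x 46 (z) mm with a row of three upright blind holes, 14.5 mm wide and 40 mm deep, 50 mm apart along its x; origin: centre of the underside
- stand_hole0 (a point): mouth of the stand's hole at its x = -50 mm, 46 mm above the bench
- stand_hole1 (a point): mouth of the stand's hole at its x = 0 mm, 46 mm above the bench
- stand_hole2 (a point): mouth of the stand's hole at its x = 50 mm, 46 mm above the bench
- plug: setting plug, steel: shaft 12 mm in diameter, 64 mm long, with a square head 24 x 24 x 16 mm on top (80 mm in all); stands upright in the nest's bore at the start, foot at bench level; origin: centre of the foot, z up the shaft, x and y square to the head
- pin: headed pin, steel: shaft 12 mm in diameter, 74 mm long, chamfered foot, with a round head 24 mm in diameter, 16 mm high on top (90 mm in all); stands upright in one end hole of the stand at the start; origin: centre of the foot, z up the shaft
- pin_shoulder (a point): underside of the pin's head, on its axis, 74 mm above the foot
- reamer: bystander: dark steel reamer, 10 mm in diameter, 106 mm long, no head (9 mm square tang), upright in the other end hole of the stand; origin: its foot
- block: base block of the pack: thick square aluminium plate 50 x 50 mm, 18 mm thick, 18 mm bore through its centre; lies flat on the bench at the start; origin: centre of the underside, z up through the bore, x and y square to its edges
- spacer0: spacer (two to four are there, all alike): thin square aluminium plate 50 x 50 mm, 8 mm thick, 18 mm bore through its centre; lies flat on the bench at the start; origin: centre of the underside, z up through the bore, x and y square to its edges
- spacer1: spacer (two to four are there, all alike): thin square aluminium plate 50 x 50 mm, 8 mm thick, 18 mm bore through its centre; lies flat on the bench at the start; origin: centre of the underside, z up through the bore, x and y square to its edges
- spacer2: spacer (two to four are there, all alike): thin square aluminium plate 50 x 50 mm, 8 mm thick, 18 mm bore through its centre; lies flat on the bench at the start; origin: centre of the underside, z up through the bore, x and y square to its edges
- spacer3: spacer (two to four are there, all alike): thin square aluminium plate 50 x 50 mm, 8 mm thick, 18 mm bore through its centre; lies flat on the bench at the start; origin: centre of the underside, z up through the bore, x and y square to its edges
- cap: top plate: square aluminium plate 50 x 50 mm, 8 mm thick, 18 mm bore through its centre; lies flat on the bench at the start; origin: centre of the underside, z up through the bore, x and y square to its edges; with a square collar 30 x 30 mm standing 8 mm up from the middle of its top (16 mm high in all); the bore goes through both
- wrench: bystander: steel wrench 150 mm long lying on the bench; origin under its middle
- oil: bystander: white bottle, 52 mm in diameter, 120 mm high; origin: centre of the underside
- chuck_key: bystander: dark steel T-handled chuck key, 90 mm long, 24 mm high, lying; origin under the T
- parallel: bystander: steel parallel 110 x 16 x 28 mm; origin: centre of the underside
- caliper: bystander: caliper 170 mm long, 14 mm high, lying; origin under its middle
There are look-alikes about, which are no part of the job. Leave any orange look-alike of the spacer1 alone. Leave any green or pink look-alike of the pin alone.

How it is judged (in metres and radians):
On the way, in this order (a step that is already met when the one before it is completed fails the run):
1. the setting plug stands fully home in a hole of the stand (((horizontal distance between plug and stand_hole0 below 0.005 m and z of plug in the frame of stand_hole0 below -0.034 m) or (horizontal distance between plug and stand_hole1 below 0.005 m and z of plug in the frame of stand_hole1 below -0.034 m) or (horizontal distance between plug and stand_hole2 below 0.005 m and z of plug in the frame of stand_hole2 below -0.034 m)) and angle between plug's own z axis and vertical below 0.12 rad), for 0.2 s.
2. the block lies flat on the floor of the nest's pocket (horizontal distance between block and nest_bore below 0.005 m and z of block in the frame of nest between 0.0235 and 0.0285 m and angle between block's own z axis and vertical below 0.06 rad), for 0.2 s.
3. every spacer lies flat in the pocket above the block (all of step 2 and horizontal distance between each of spacer0, spacer1, spacer2, spacer3 and nest_bore below 0.005 m and z of spacer0 in the frame of nest between 0.0415 and 0.072 m and angle between each of spacer0, spacer1, spacer2, spacer3's own z axis and vertical below 0.06 rad and z of spacer1 in the frame of nest between 0.0415 and 0.072 m and z of spacer2 in the frame of nest between 0.0415 and 0.072 m and z of spacer3 in the frame of nest between 0.0415 and 0.072 m), for 0.2 s.
4. the top plate lies flat on top of the spacers, collar up (horizontal distance between cap and nest_bore below 0.005 m and z of cap in the frame of nest between 0.048 and 0.08 m and angle between cap's own z axis and vertical below 0.06 rad and z of cap in the frame of spacer0 above 0.0055 m and z of cap in the frame of spacer1 above 0.0055 m and z of cap in the frame of spacer2 above 0.0055 m and z of cap in the frame of spacer3 above 0.0055 m), for 0.2 s.
5. the pin goes through the stack into the nest's bore, its head on the collar (horizontal distance between pin and nest_bore below 0.004 m and z of pin in the frame of nest_bore below -0.0045 m and angle between pin's own z axis and vertical below 0.08 rad and z of pin_shoulder in the frame of cap between 0.0135 and 0.0185 m), for 0.2 s.
At the end, for the whole second after the job is handed in: Plug upright in a stand hole, foot 34 mm or more down; block on the pocket floor, all spacers on it, top plate above, each within 5 mm of centre and 0.06 rad of level; pin within 4 mm of the bore axis, 4.5 mm or more into it, head within 2.5 mm of the collar; all at rest, released (all of step 1 and all of step 3 and all of step 4 and all of step 5 and linear speed of each of plug, pin, block, cap, spacer0, spacer1, spacer2, spacer3 below 0.02 m/s); the robot touches nothing.
It fails at once if a bystander tool is moved more than 40 mm (distance of any of wrench, oil, chuck_key, parallel, caliper from where it was at the start of the episode above 0.04 m).
It fails at once if the reamer is moved more than 30 mm (distance of reamer from where it was at the start of the episode above 0.03 m).
Of spacer0, spacer1, spacer2, spacer3 only 2 to 4 are there at a start; the rules pass over those that are not, and their reading is None.
At some moment in a run one of block, cap, spacer0, spacer1, spacer2, spacer3 may be knocked a few centimetres aside while the robot is not near it.
It also fails if it takes over 210 s, if anything falls off the work surface, if the arm or the gripper's body presses on something with over 40 N, if the wrist force passes 120 N, or if a joint passes its speed limit or range.

## Working session

There is one attempt and no reset: what is moved stays moved. The work goes in short steps, Python scripts to look and compute and a tool call to move; the robot and the scene stay as the last step left them, time stands still between calls to the robot, and variables do not carry over. Pictures are saved under pics/ and viewed, at most 14 in all, crops included, and the job is handed in when it is done.

Besides the shell and the picture viewer there is one more tool, called after "Emit:" as name(argument=value, ...) on one line, values as JSON. move_arm: Moves the arm, as the interface text tells. Its arguments: {"type":"object","properties":{"series":{"type":"string"},"force":{"type":"number"}},"required":["series"]}

```bash
ls; mkdir -p pics
cat > h.py <<'E'
import numpy as np, cv2
from rig import observe, optics, order, spotter
def img(n,f=None):
    d=optics.get_image(n)
    if f: cv2.imwrite('pics/'+f,d['pixels'])
    return d
def proj(d,P):
    return cv2.projectPoints(np.array(P,float).reshape(-1,3),np.array(d['rvec']),np.array(d['tvec']),np.array(d['camera_matrix']),np.array(d['dist']))[0].reshape(-1,2)
def ray(d,uv,z):
    uv=np.array(uv,float).reshape(-1,1,2)
    n=cv2.undistortPoints(uv,np.array(d['camera_matrix']),np.array(d['dist'])).reshape(-1,2)
    R=cv2.Rodrigues(np.array(d['rvec'],float))[0]; t=np.array(d['tvec'],float).ravel()
    c=-R.T@t; v=np.c_[n,np.ones(len(n))]@R
    return c+v*((z-c[2])/v[:,2])[:,None]
E
python3 - <<'E'
from h import *
s=observe();print(s['position'],s['tool_rot'],s['time_s'])
a=img('top','top.png');b=img('scene','scene.png')
for t in ['nest_bore','stand','stand_hole0','stand_hole1','stand_hole2','plug','pin','reamer','block','spacer0','cap','wrench','oil','chuck_key','parallel','caliper']:
    for m in spotter.mark_of(t,'top')[:5]:
        if m['score']>.3: print(t,round(m['score'],2),np.round(m['point'],3),proj(a,m['point']).round()[0])
E
```

```text
pics
[0.2249915  0.50154173 0.23068836] [[-9.12349891e-01  4.09410435e-01 -8.78347216e-04]
 [ 4.09411262e-01  9.12349145e-01 -1.20662850e-03]
 [ 3.07353032e-04 -1.46047262e-03 -9.99998886e-01]] 0.0
nest_bore 0.7 [0.567 0.058 0.024] [280. 212.]
stand 0.79 [ 0.518  0.331 -0.003] [179. 229.]
stand_hole0 0.89 [0.48  0.307 0.045] [182. 242.]
stand_hole0 0.81 [0.522 0.326 0.048] [176. 226.]
stand_hole0 0.7 [0.569 0.352 0.047] [167. 207.]
stand_hole1 0.89 [0.48  0.307 0.045] [182. 242.]
stand_hole1 0.81 [0.522 0.326 0.048] [176. 226.]
stand_hole1 0.7 [0.569 0.352 0.047] [167. 207.]
stand_hole2 0.89 [0.48  0.307 0.045] [182. 242.]
stand_hole2 0.81 [0.522 0.326 0.048] [176. 226.]
stand_hole2 0.7 [0.569 0.352 0.047] [167. 207.]
plug 0.55 [ 0.564  0.056 -0.003] [281. 215.]
pin 0.58 [ 0.392  0.333 -0.004] [175. 276.]
pin 0.54 [ 0.507  0.202 -0.002] [226. 234.]
pin 0.46 [0.475 0.305 0.079] [179. 243.]
pin 0.43 [0.478 0.308 0.006] [186. 244.]
reamer 0.37 [0.568 0.354 0.007] [172. 210.]
block 0.79 [ 0.545 -0.18  -0.003] [368. 224.]
spacer0 0.79 [ 0.419 -0.179 -0.   ] [367. 271.]
spacer0 0.78 [ 0.658 -0.154 -0.002] [358. 183.]
spacer0 0.77 [ 0.49  -0.309  0.003] [416. 245.]
spacer0 0.55 [ 0.554 -0.074 -0.002] [329. 220.]
cap 0.59 [ 0.616 -0.304 -0.001] [413. 199.]
wrench 0.72 [ 0.472 -0.425 -0.003] [458. 253.]
oil 0.34 [0.725 0.188 0.003] [236. 156.]
chuck_key 0.81 [ 0.392 -0.048 -0.007] [318. 280.]
parallel 0.75 [ 0.722  0.186 -0.002] [237. 158.]
caliper 0.73 [ 0.352  0.178 -0.004] [232. 293.]
```

Run:
```python
import cv2
a=cv2.imread('pics/top.png')
cv2.imwrite('pics/topc.png',cv2.resize(a[130:330,140:480],None,fx=2.35,fy=2.35,interpolation=cv2.INTER_CUBIC))
```

```text
(no output)
```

View pics/topc.png

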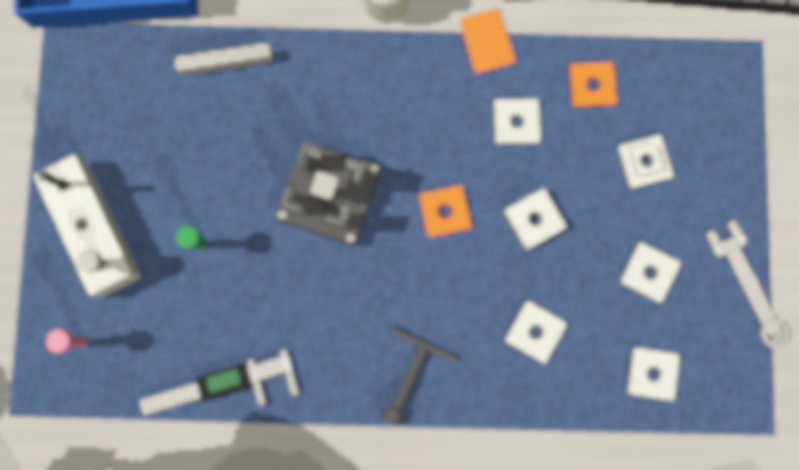

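View pics/scene.png

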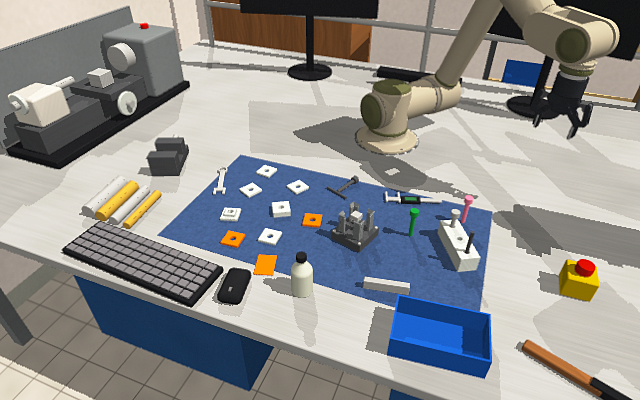

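Scene read (crop pixels of top view):
- Pin candidates: white-headed pin in the stand (90,260). The green (187,237) and pink (57,341) are look-alikes.
- Spacers: the white ones at (517,121), (651,272), (536,332) and (654,373). The orange plates at (593,84), (445,211) and (488,41) stay.
- Block (535,218), cap (646,160), reamer (67,181).
- Plug in the nest (323,185); the middle stand hole is empty.

I'll move over the nest for a close wrist view.

Emit:
move_arm(series="-6 -3.3 0 0 1;-12 -6.6 0 0 1;-18 -9.9 0 0 1;-24 -13.2 0 0 1;-30 -16.5 0 0 1;-36 -19.8 0 0 1;-42 -23.1 0 0 1;-47 -25 0 0 1")

```text
time_s: 1.9
position: [0.531, 0.1037, 0.2316]
tool_rot: [[-0.912, 0.41, 0.0], [0.41, 0.912, 0.0], [-0.0, 0.0, -1.0]]
ft_force: [-0.1, 0.9, -0.2]
grip_width: 0.0854
gripper_force: 0.0
```

Emit:
move_arm(series="-2.4 -1.5 0 0 1;-2.4 -1.5 0 0 1;-2.4 -1.5 0 0 1")

```text
time_s: 2.28
position: [0.5452, 0.0829, 0.2313]
tool_rot: [[-0.913, 0.409, -0.0], [0.409, 0.913, 0.0], [0.0, 0.0, -1.0]]
ft_force: [-0.4, 0.1, -0.4]
grip_width: 0.0853
gripper_force: 0.0
```

```bash
cat >> h.py <<'E'
def state():
    s=observe(); R=np.array(s['tool_rot']); p=np.array(s['position'])
    print('t',round(s['time_s'],2),'p',p.round(4),'yawY',round(np.degrees(np.arctan2(R[1,1],R[0,1])),2),'F',np.round(s['ft_force'],1),'w',round(s['grip_width'],4),'gf',round(s['gripper_force'],1)); return s
def go(x,y,z,yaw=None,s=None):
    "print shift (cm) and turn (deg) to bring TCP to x,y,z with tool y at yaw (mod 180)"
    s=s or observe(); R=np.array(s['tool_rot']); d=R.T@(np.array([x,y,z])-s['position'])*100
    t=0
    if yaw is not None:
        c=np.degrees(np.arctan2(R[1,1],R[0,1])); t=-((yaw-c+90)%180-90)
    print('GO',d.round(2),'turn',round(t,2),'q6',round(s['q'][5],1)); return d,t
E
python3 - <<'E'
from h import *
state()
d=img('wrist','w1.png')
for t in ['nest_bore','plug']:
    for m in spotter.mark_of(t,'wrist')[:3]+spotter.find_in(t,'wrist')[:3]: print(t,round(m['score'],2),np.round(m['point'],4),proj(d,m['point'])[0].round())
R=cv2.Rodrigues(np.array(d['rvec']))[0];print(-R.T@np.array(d['tvec']).ravel(),R)
E
```

```text
t 2.27 p [0.5452 0.0829 0.2313] yawY 65.86 F [-0.4  0.1 -0.4] w 0.0853 gf 0.0
nest_bore 0.65 [0.5649 0.0605 0.0283] [310. 200.]
nest_bore 0.94 [0.5571 0.0657 0.0275] [312. 192.]
nest_bore 0.33 [ 0.6758 -0.1259  0.01  ] [221. 322.]
plug 0.61 [0.5718 0.0596 0.0022] [313. 200.]
plug 0.71 [0.5678 0.061  0.0842] [310. 218.]
[0.48437622 0.11052652 0.3734173 ] [[ 4.08011647e-01  9.12976720e-01 -6.61738746e-05]
 [ 8.80438181e-01 -3.93450910e-01  2.64622354e-01]
 [ 2.41568013e-01 -1.08027265e-01 -9.64352117e-01]]
```

View pics/w1.png

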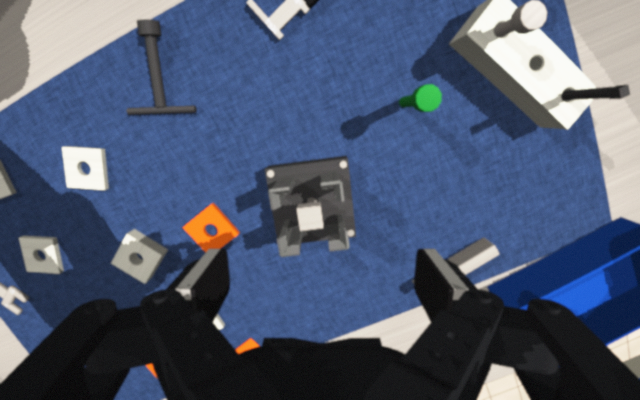

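The wrist view shows the plug head at (310,217) in the nest, base screws at (270,174), (343,164) and (351,233), and the stand at upper right with its middle hole at (537,62). Next I'll measure these precisely.

```bash
cat >> h.py <<'E'
def blobs(d,box,thr,lo,hi,z,sat=60):
    "bright low-saturation blobs in pixel box: centroid & minAreaRect on plane z"
    u0,v0,u1,v1=box; g=d['pixels'][v0:v1,u0:u1]; hsv=cv2.cvtColor(g,cv2.COLOR_BGR2HSV)
    m=((hsv[...,2]>thr)&(hsv[...,1]<sat)).astype(np.uint8)
    out=[]
    for c in cv2.findContours(m,cv2.RETR_EXTERNAL,cv2.CHAIN_APPROX_NONE)[0]:
        a=cv2.contourArea(c)
        if lo<=a<=hi:
            c=c.reshape(-1,2)+[u0,v0]; P=ray(d,c,z)[:,:2]
            r=cv2.minAreaRect((P*1000).astype(np.float32))
            out.append((c.mean(0).round(1),a,np.round(r[0],1),np.round(r[1],1),round(r[2],1)))
    return out
E
python3 - <<'E'
from h import *
import h
d=img('wrist')
print('dots');[print(b) for b in blobs(d,(255,145,370,265),150,2,90,.026)]
print('plug');[print(b) for b in blobs(d,(285,195,335,240),130,200,900,.080)]
print('stand');[print(b) for b in blobs(d,(440,0,620,140),170,2000,9e4,.046)]
g=d['pixels']
cv2.imwrite('pics/c1.png',np.hstack([cv2.resize(g[140:270,240:370],(600,600),interpolation=2)[:, :],])) 
for t in ['stand_hole0','pin','reamer']:
    for m in spotter.mark_of(t,'wrist')[:4]: print(t,round(m['score'],2),np.round(m['point'],4),proj(d,m['point'])[0].round(1))
E
```

```text
dots
(array([349.5, 232.8]), 31.0, array([620.9,  86.1]), array([8.4, 6.3]), 65.9)
(array([281. , 188.6]), 2.0, array([539.7,  35.4]), array([13.7,  1.2]), 65.9)
(array([330.5, 182.4]), 3.0, array([556.1,  89.7]), array([19.3,  1.4]), 72.5)
(array([270., 173.]), 34.0, array([518.5,  31.9]), array([6.8, 7. ]), 63.7)
(array([342.6, 163.6]), 36.0, array([541.9, 110.6]), array([7.8, 7.9]), 66.0)
plug
(array([309.5, 217. ]), 579.0, array([568.4,  60.2]), array([24.9, 26.4]), 72.8)
stand
(array([568.6,  63.4]), 10382.0, array([543.5, 340.4]), array([155.3, 152.8]), 77.2)
stand_hole0 0.94 [0.4771 0.306  0.0466] [502.  26.]
stand_hole0 0.8 [0.5672 0.3527 0.0444] [566.2  95.6]
stand_hole0 0.7 [0.5226 0.3285 0.0457] [535.   62.6]
pin 0.74 [0.4816 0.3076 0.0062] [484.5  39.1]
pin 0.58 [ 0.5065  0.2017 -0.0041] [401.  100.3]
```

View pics/c1.png

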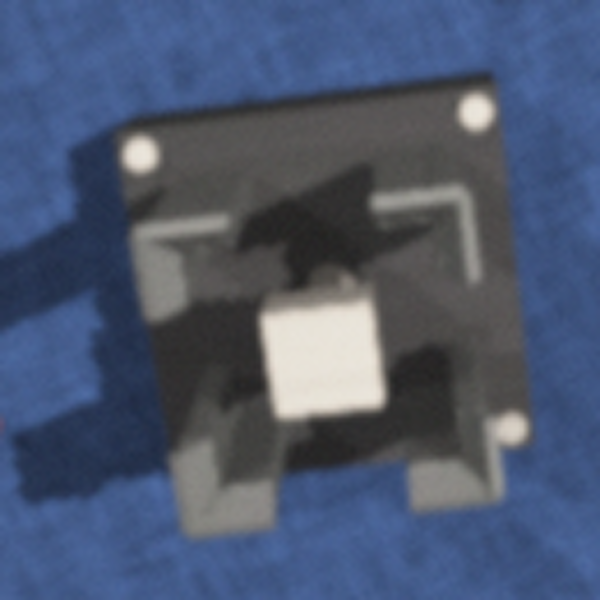

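Run:
```python
from h import *
state(); go(.569,.060,.055,73.4)
```

```text
t 2.73 p [0.5457 0.0824 0.2314] yawY 65.86 F [ 0.8  0.9 -0.4] w 0.0851 gf 0.0
GO [-3.04 -1.09 17.64] turn -7.54 q6 -69.6
```

Emit:
move_arm(series="-3 -1.1 4 -7.5 0.2;-3 -1.1 9 -7.5 0.2;-3 -1.1 12 -7.5 0.2;-3 -1.1 15 -7.5 0.2;-3 -1.1 17.6 -7.5 0.2;-3 -1.1 17.6 -7.5 0.2;-3 -1.1 17.6 -7.5 0.2", force=40)

```text
time_s: 3.6
position: [0.5692, 0.0598, 0.0564]
tool_rot: [[-0.958, 0.287, 0.002], [0.287, 0.958, -0.0], [-0.002, 0.0, -1.0]]
ft_force: [-0.7, 0.1, 0.0]
grip_width: 0.0511
gripper_force: 0.0
```

Emit:
move_arm(series="0 0 0 0 -0.6;0 0 0 0 -0.8;0 0 0 0 -0.8;0 0 0 0 -0.8;0 0 0 0 -0.8;0 0 0 0 -0.8")

```text
time_s: 4.35
position: [0.5692, 0.0598, 0.0564]
tool_rot: [[-0.958, 0.287, 0.002], [0.287, 0.958, -0.0], [-0.002, 0.0, -1.0]]
ft_force: [-1.0, -0.5, 6.5]
grip_width: 0.0231
gripper_force: 40.1
```

Run:
```python
from h import *
state(); d=img('wrist','w2.png'); img('scene','s2.png')
```

```text
t 4.35 p [0.5692 0.0598 0.0564] yawY 73.33 F [-1.  -0.5  6.5] w 0.0231 gf 40.1
```

View pics/w2.png

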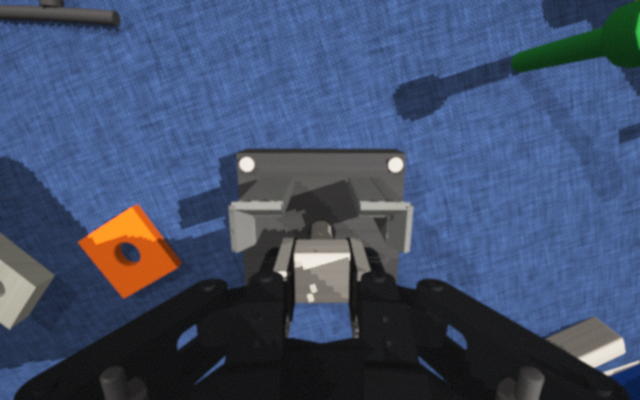

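The plug is gripped (width 23 mm, square to the nest). I'll lift it and hover near the stand with the middle hole under the wrist camera.

Emit:
move_arm(series="0 0 -3 0 -0.8;0 0 -8 0 -0.8;0 0 -14 0 -0.8;1.6 5.7 -14 -10 -0.8;3.2 11.4 -14 -20 -0.8;4.8 17.1 -14 -30 -0.8;6.4 22.8 -14 -40 -0.8;7.9 28.5 -14 -44 -0.8")

```text
time_s: 5.45
position: [0.5743, 0.3574, 0.1953]
tool_rot: [[-0.887, -0.462, -0.0], [-0.462, 0.887, -0.0], [0.0, -0.0, -1.0]]
ft_force: [0.7, 0.1, -1.3]
grip_width: 0.0234
gripper_force: 39.8
```

Emit:
move_arm(series="0 0 0 0 -0.8;0 0 0 0 -0.8;0 0 0 0 -0.8")

```text
time_s: 5.82
position: [0.575, 0.3543, 0.1955]
tool_rot: [[-0.889, -0.458, -0.0], [-0.458, 0.889, -0.0], [0.0, -0.0, -1.0]]
ft_force: [0.5, 0.4, -0.1]
grip_width: 0.0231
gripper_force: 39.8
```

Run:
```python
from h import *
state(); d=img('wrist','w3.png')
for m in spotter.mark_of('stand_hole1','wrist')[:4]+spotter.mark_of('plug','wrist')[:1]: print(round(m['score'],2),np.round(m['point'],4),proj(d,m['point'])[0].round(1))
```

```text
t 5.83 p [0.575  0.3543 0.1955] yawY 117.23 F [ 0.5  0.4 -0.1] w 0.0231 gf 39.8
0.85 [0.477  0.3045 0.0454] [322.1  64.4]
0.82 [0.5241 0.3302 0.0428] [323.5 126.8]
0.69 [0.564  0.3513 0.0454] [323.9 175.7]
0.59 [0.579  0.3552 0.1404] [319.6 224.7]
```

View pics/w3.png

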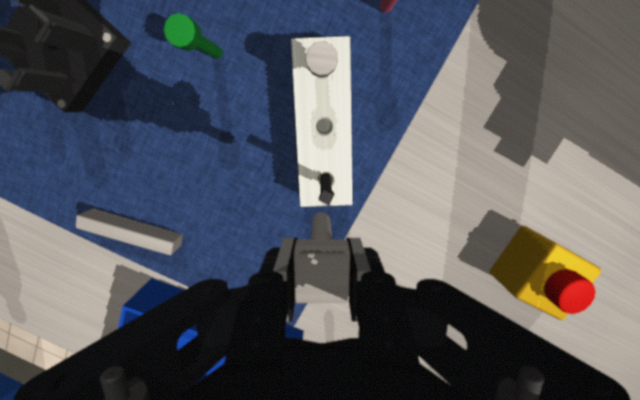

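The stand's top face spans about (292,37) to (352,206), with the empty hole at (324,126). Next I'll fit both.

Run:
```python
from h import *
s=state(); d=img('wrist')
g=cv2.cvtColor(d['pixels'],cv2.COLOR_BGR2GRAY).astype(int)
sub=g[112:142,308:340]; print(sub[::2,::2])
for thr in (90,110,130):
    m=(sub<thr).astype(np.uint8); n,l,st,c=cv2.connectedComponentsWithStats(m)
    i=1+np.argmax(st[1:,4]); print(thr,st[i],c[i]+[308,112],ray(d,c[i]+[308,112],.046)[0].round(4))
# stand corners: intersect edges
hsv=cv2.cvtColor(d['pixels'],cv2.COLOR_BGR2HSV)
m=np.zeros(g.shape,np.uint8); m[20:212,280:360]=((hsv[...,2]>110)&(hsv[...,1]<70))[20:212,280:360]
c=max(cv2.findContours(m,0,2)[0],key=cv2.contourArea).reshape(-1,2)
r=cv2.minAreaRect((ray(d,c,.046)[:,:2]*1000).astype(np.float32)); print(r)
```

```text
t 5.97 p [0.575  0.3545 0.1956] yawY 117.24 F [ 0.  -0.5 -0.4] w 0.0232 gf 39.8
[[230 225 214 214 211 212 213 215 216 213 210 211 209 216 229 231]
 [232 226 213 211 213 211 212 213 216 212 210 213 212 215 229 230]
 [232 229 203 213 212 210 202 197 196 199 205 212 211 218 231 230]
 [232 225 205 213 210 198 168 146 144 150 167 198 212 213 224 231]
 [231 220 214 214 201 155 118 111 111 117 129 159 205 213 218 229]
 [232 224 214 213 170 113 109 108 113 115 116 114 177 214 223 230]
 [232 227 215 212 144 112 110 110 112 116 117 101 155 212 229 231]
 [232 223 216 206 131 110 112 110 112 115 113  94 145 210 226 231]
 [232 229 216 209 144 107 112 109 109 114 107  90 158 211 224 230]
 [233 227 216 211 174 108 104 106 108 104  91 114 188 214 227 231]
 [232 229 217 211 200 155 104  94  91  91 115 160 199 211 225 231]
 [231 229 216 213 210 193 167 146 140 152 176 202 203 206 225 230]
 [231 229 217 211 203 210 206 200 200 206 208 212 208 210 221 231]
 [231 231 220 214 209 211 213 211 214 214 211 213 212 213 222 230]
 [231 230 219 214 214 213 211 212 216 214 210 212 211 214 225 231]]
90 [22 15  1  1  1] [330. 127.] [0.5215 0.3358 0.046 ]
110 [10 10 14 12 59] [325.18644068 129.20338983] [0.5253 0.3328 0.046 ]
130 [  9   7  15  15 186] [323.8172043  126.05913978] [0.5233 0.3304 0.046 ]
((523.4853515625, 329.75860595703125), (151.66896057128906, 51.827457427978516), 29.340253829956055)
```

Run:
```python
from h import *
s=observe(); d=img('wrist')
th=np.linspace(0,2*np.pi,60); R=np.array(s['tool_rot'])
for zf in (.139,.141):
  c=np.array([*s['position'][:2],zf]); P=c+.006*np.c_[np.cos(th),np.sin(th),0*th]
  p=proj(d,P); print('pred foot',p.min(0),p.max(0),proj(d,c))
  p=proj(d,np.array([*s['position'][:2],zf+.08])+ (np.array([[1,1],[1,-1],[-1,-1],[-1,1]])*.012)@R[:2,:2].T@np.eye(2,3) ); print('head',p.round(1))
print(d['camera_matrix'])
big=cv2.resize(d['pixels'][195:310,270:375],None,fx=5,fy=5,interpolation=2); cv2.imwrite('pics/c3.png',big)
```

```text
pred foot [312.23761991 209.65839685] [330.19757288 226.70540669] [[321.21661176 218.25441056]]
head [[350.1 252.5]
 [291.8 252.4]
 [293.3 303. ]
 [348.5 303.1]]
pred foot [312.14962958 210.54844669] [330.27629732 227.73830483] [[321.21196444 219.21724488]]
head [[350.5 254.5]
 [291.4 254.5]
 [292.9 305.7]
 [348.9 305.8]]
[[313.29565201   0.         321.52555943]
 [  0.         313.29565201 200.78718468]
 [  0.           0.           1.        ]]
```

View pics/c3.png

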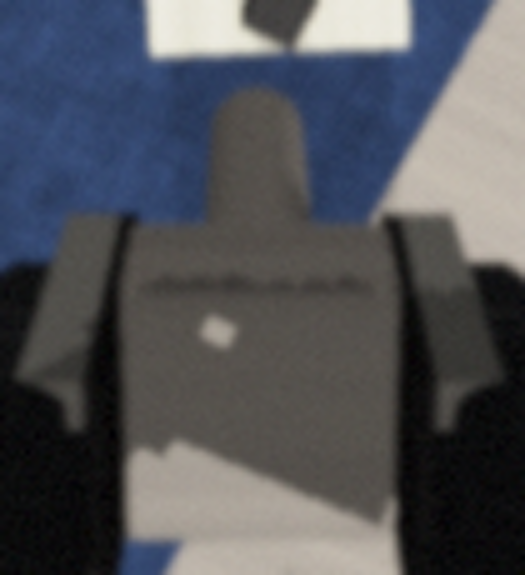

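Run:
```python
from h import *
go(.5227,.3297,.0625,118)
```

```text
GO [ 5.8   0.15 13.3 ] turn -0.72 q6 -95.6
```

Emit:
move_arm(series="3 0.1 0 0 -0.8;5.8 0.15 0 -0.7 -0.8;5.8 0.15 4 -0.7 -0.8;5.8 0.15 8 -0.7 -0.8;5.8 0.15 8.6 -0.7 -0.8;5.8 0.15 8.9 -0.7 -0.8;5.8 0.15 9.3 -0.7 -0.8;5.8 0.15 9.7 -0.7 -0.8")

```text
time_s: 7.08
position: [0.5229, 0.3304, 0.0991]
tool_rot: [[-0.883, -0.47, 0.002], [-0.47, 0.883, 0.001], [-0.002, -0.0, -1.0]]
ft_force: [0.3, 0.7, -0.4]
grip_width: 0.0232
gripper_force: 39.7
```

Emit:
move_arm(series="0 0 0.7 0 -0.8;0 0 1.4 0 -0.8;0 0 2.1 0 -0.8;0 0 2.8 0 -0.8;0 0 3.3 0 -0.8;0 0 3.5 0 -0.8;0 0 3.6 0 -0.8;0 0 3.6 0 -0.8")

```text
time_s: 8.07
position: [0.5226, 0.3303, 0.0626]
tool_rot: [[-0.883, -0.47, 0.0], [-0.47, 0.883, 0.0], [-0.0, -0.0, -1.0]]
ft_force: [1.4, 0.8, -0.9]
grip_width: 0.0231
gripper_force: 39.9
```

Emit:
move_arm(series="0 0 0 0 0;0 0 0 0 0.2;0 0 0 0 0.2;0 0 -1 0 0.2;0 0 -5 0 0.2;0 0 -10 0 0.2;0 0 -16 0 0.2;2 -5 -17 5 0.2")

```text
time_s: 9.07
position: [0.5291, 0.2785, 0.2375]
tool_rot: [[-0.919, -0.394, 0.009], [-0.393, 0.919, 0.003], [-0.009, -0.001, -1.0]]
ft_force: [1.3, -1.1, -0.9]
grip_width: 0.0511
gripper_force: 0.0
```

Emit:
move_arm(series="2 -5.6 0 6 0.4;4 -11.2 0 12 0.4;6 -16.8 0 18 0.4;8 -22.4 0 24 0.4;10 -28 0 30 0.4;12 -33.6 0 36 0.4;14 -39.2 0 40 0.4;16 -45 0 40 0.4")

```text
time_s: 10.07
position: [0.557, -0.2019, 0.2333]
tool_rot: [[-0.956, 0.292, 0.001], [0.292, 0.956, -0.0], [-0.001, -0.0, -1.0]]
ft_force: [1.9, 0.6, -0.1]
grip_width: 0.0597
gripper_force: 0.0
```

Emit:
move_arm(series="0 0 0 0 0.4;0 0 0 0 0.4")

```text
time_s: 10.32
position: [0.557, -0.1997, 0.2327]
tool_rot: [[-0.956, 0.292, 0.0], [0.292, 0.956, 0.0], [-0.0, 0.0, -1.0]]
ft_force: [0.5, 0.0, -1.3]
grip_width: 0.0598
gripper_force: 0.0
```

```bash
cat >> h.py <<'E'
def plates(d,thr=110,sat=50):
    "all plate-like bright blobs: top face approx by component on plane z .008"
    return
E
python3 - <<'E'
from h import *
state(); d=img('wrist','w4.png')
for t in ['block','spacer0','cap']:
  for m in spotter.mark_of(t,'wrist')[:6]:
    if m['score']>.3: print(t,round(m['score'],2),np.round(m['point'],4),proj(d,m['point'])[0].round(1))
m=spotter.mark_of('plug','top')[:2]; print(m)
E
```

```text
t 10.32 p [ 0.557  -0.1997  0.2327] yawY 73.02 F [ 0.5  0.  -1.3] w 0.0598 gf 0.0
block 0.9 [ 0.546  -0.1772  0.0008] [336.6 157.9]
spacer0 0.92 [ 0.3745 -0.3109 -0.0043] [180.5  48. ]
spacer0 0.9 [ 0.7148 -0.2483 -0.0039] [320.9 290.9]
spacer0 0.76 [ 0.489  -0.3094 -0.0007] [216.8 144.6]
spacer0 0.72 [ 0.6594 -0.1501 -0.0021] [381.1 235.7]
spacer0 0.65 [ 4.212e-01 -1.778e-01  2.000e-04] [304.5  50.9]
spacer0 0.57 [ 0.5481 -0.0762 -0.0017] [418.6 134.9]
cap 0.61 [ 0.6149 -0.3069  0.0029] [254.2 239.4]
[{'point': [0.5637, 0.0559, -0.0028], 'score': 0.55}, {'point': [0.7258, 0.1902, -0.0006], 'score': 0.3}]
```

View pics/w4.png

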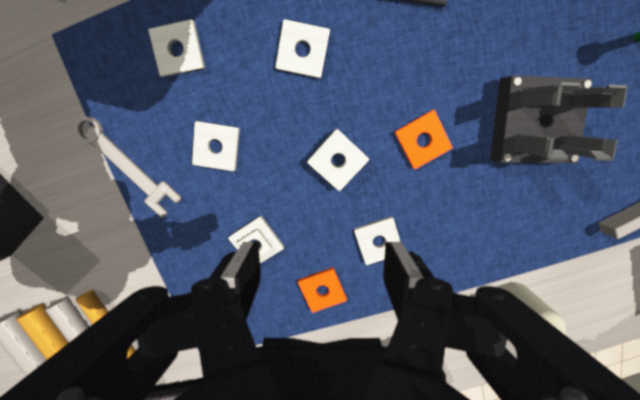

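The view shows the block at (338,159), spacers at (176,48), (302,48), (216,146) and (378,241), and the cap with its collar at (256,240). The nest is now empty, with all four screws visible. I'll fit the block and the nest.

```bash
cat >> h.py <<'E'
from scipy.optimize import minimize
K=6
def fit(d,x,y,h,yaw0=None,z0=0.,half=.025,win=45):
    "fit a square plate's silhouette near x,y; returns x,y,yaw(mod 90),iou"
    u,v=proj(d,[x,y,z0+h])[0].astype(int); u0,v0=max(u-win,0),max(v-win,0)
    hsv=cv2.cvtColor(d['pixels'],cv2.COLOR_BGR2HSV)[v0:v+win,u0:u+win]
    m=((hsv[...,1]<85)&(hsv[...,2]>70)).astype(np.uint8)
    m=cv2.morphologyEx(m,cv2.MORPH_OPEN,np.ones((3,3),np.uint8))
    cs=[c for c in cv2.findContours(m,0,1)[0] if cv2.contourArea(c)>150]
    c=min(cs,key=lambda c:np.linalg.norm(c.reshape(-1,2).mean(0)-[u-u0,v-v0]))
    M=np.zeros(m.shape,np.uint8); cv2.fillPoly(M,[cv2.convexHull(c)],1)
    M=cv2.resize(M*255,None,fx=K,fy=K,interpolation=cv2.INTER_LINEAR)>127
    sq=np.array([[1,1],[1,-1],[-1,-1],[-1,1]])*half
    def f(p):
        a=np.radians(p[2]); Q=sq@np.array([[np.cos(a),np.sin(a)],[-np.sin(a),np.cos(a)]])+p[:2]/1000
        P=proj(d,np.vstack([np.c_[Q,[z0+h]*4],np.c_[Q,[z0]*4]]))
        P=((P-[u0,v0]+.5)*K-.5).astype(np.float32)
        T=np.zeros(M.shape,np.uint8); cv2.fillPoly(T,[cv2.convexHull(P).astype(np.int32)],1)
        return 1-(M&(T>0)).sum()/(M|(T>0)).sum()
    best=None
    for y0 in ([yaw0] if yaw0 is not None else [0,22,45,67]):
        s0=np.array([x*1000,y*1000,y0])
        r=minimize(f,s0,method='Nelder-Mead',options=dict(initial_simplex=s0+np.array([[0,0,0],[6,0,0],[0,6,0],[0,0,15]]),xatol=.02,fatol=1e-4))
        if best is None or r.fun<best.fun: best=r
    return best.x[0]/1000,best.x[1]/1000,best.x[2]%90,1-best.fun
def fits(d,lst):
    for n,x,y,h in lst: print(n,np.round(fit(d,x,y,h),4))
E
python3 - <<'E'
from h import *
d=img('wrist')
fits(d,[('block',.546,-.177,.018),('sA',.3745,-.311,.008),('sB',.489,-.309,.008),('sC',.659,-.15,.008),('sD',.421,-.178,.008)])
for b in blobs(d,(495,65,600,170),150,2,90,.026): print(b)
t=img('top'); fits(t,[('Tblock',.546,-.177,.018),('TsB',.489,-.309,.008),('TsD',.421,-.178,.008)])
u=proj(d,[.546,-.177,.018])[0].astype(int); g=cv2.cvtColor(d['pixels'],6)
s=g[u[1]-12:u[1]+13,u[0]-12:u[0]+13]; n,l,st,c=cv2.connectedComponentsWithStats((s<150).astype(np.uint8)); i=1+np.argmax(st[1:,4]); print(st[i],ray(d,c[i]+u-12,.018))
E
```

```text
block [ 0.5459 -0.1763 31.0065  0.8791]
sA [ 0.3757 -0.3121 81.7169  0.9076]
sB [ 0.4893 -0.3096 61.9612  0.8866]
sC [ 0.6617 -0.1552  2.8742  0.5636]
sD [ 0.4186 -0.1795 61.6933  0.8797]
(array([507.2, 159.4]), 6.5, array([600. ,   9.4]), array([3.5, 3.9]), 31.8)
(array([573.8, 158.3]), 21.5, array([621.2,  87.9]), array([7.6, 5.8]), 74.1)
(array([586.8,  83.7]), 34.5, array([541.6, 111.8]), array([7.2, 7.7]), 83.7)
(array([516.8,  81.2]), 42.5, array([518.2,  32.8]), array([8., 8.]), 30.3)
Tblock [ 0.5005 -0.2045  4.5722  0.0554]
TsB [ 0.4811 -0.3071 69.2986  0.0738]
TsD [ 0.415 -0.174 10.     0.05 ]
[  7   6  14  14 158] [[ 0.54592439 -0.17625713  0.018     ]]
```

Run:
```python
from h import *
state();go(.5459,-.1763,.001,31); go(.5459,-.1763,.001,121)
```

```text
t 10.68 p [ 0.5572 -0.1993  0.2326] yawY 73.09 F [-0.6  0.3  0.9] w 0.0597 gf 0.0
GO [ 1.76  1.87 23.16] turn 42.09 q6 -104.2
GO [ 1.76  1.87 23.16] turn -47.91 q6 -104.2
```

Emit:
move_arm(series="1.76 1.87 5 10.5 0.5;1.76 1.87 9 21 0.5;1.76 1.87 13 31.5 0.5;1.76 1.87 17 42 0.5;1.76 1.87 20 42 0.5;1.76 1.87 22 42 0.5;1.76 1.87 23.1 42 0.5;1.76 1.87 23.1 42 0.5", force=40)

```text
time_s: 11.68
position: [0.5457, -0.1768, 0.0011]
tool_rot: [[-0.516, 0.857, -0.001], [0.857, 0.516, 0.0], [0.001, -0.0, -1.0]]
ft_force: [-0.3, -0.5, 0.6]
grip_width: 0.0639
gripper_force: 0.0
```

Emit:
move_arm(series="0 0 0 0 0;0 0 0 0 -0.1;0 0 0 0 -0.1;0 0 0 0 -0.1;0 0 0 0 -0.1")

```text
time_s: 12.3
position: [0.5463, -0.1772, 0.0024]
tool_rot: [[-0.516, 0.857, 0.002], [0.857, 0.516, -0.001], [-0.002, 0.001, -1.0]]
ft_force: [-0.9, 0.4, 6.4]
grip_width: 0.0488
gripper_force: 42.7
```

Emit:
move_arm(series="0 0 -2 0 -0.1;0 0 -6 0 -0.1;0 0 -12 0 -0.1;4.8 3.6 -12.5 -10.6 -0.1;9.6 7.1 -12.5 -21.2 -0.1;14.4 10.7 -12.5 -31.8 -0.1;19.1 14.2 -12.5 -42.4 -0.1;19.1 14.2 -12.5 -42.4 -0.1")

```text
time_s: 13.3
position: [0.5686, 0.0636, 0.1263]
tool_rot: [[-0.96, 0.279, -0.0], [0.279, 0.96, 0.001], [0.0, 0.0, -1.0]]
ft_force: [0.1, -0.9, -1.1]
grip_width: 0.0491
gripper_force: 42.0
```

Emit:
move_arm(series="0 0 0 0 -0.1;0 0 0 0 -0.1")

```text
time_s: 13.55
position: [0.569, 0.0587, 0.1263]
tool_rot: [[-0.958, 0.287, -0.0], [0.287, 0.958, -0.0], [0.0, -0.0, -1.0]]
ft_force: [0.7, -0.6, -0.7]
grip_width: 0.049
gripper_force: 42.0
```

Run:
```python
from h import *
s=state(); go(.5693,.060,.0284,73.4); d=img('wrist','w5.png')
for t in ['block']:
  for m in spotter.mark_of(t,'wrist')[:2]: print(t,round(m['score'],2),np.round(m['point'],4),proj(d,m['point'])[0].round(1))
# predicted bore centre on block top if centred in grip: 
z=s['position'][2]-.002+.018
print(proj(d,[*s['position'][:2],z]))
[print(b) for b in blobs(d,(150,50,500,300),150,5,200,.026)]
```

```text
t 13.55 p [0.569  0.0587 0.1263] yawY 73.31 F [ 0.7 -0.6 -0.7] w 0.049 gf 42.0
GO [0.01 0.14 9.79] turn -0.09 q6 -79.3
block 0.88 [0.5675 0.061  0.124 ] [324.3 249.2]
[[320.61498758 270.47727792]]
(array([274.5, 284.8]), 91.5, array([630. ,  -1.8]), array([ 7.1, 13.5]), 89.7)
(array([246.6, 278.2]), 54.0, array([617.2, -22.6]), array([11.1,  6.6]), 9.5)
(array([363. , 172.6]), 39.0, array([556.1,  96.8]), array([22. ,  2.4]), 73.4)
(array([282., 172.]), 56.0, array([537.6,  36.1]), array([22. ,  1.6]), 73.3)
(array([375.9, 150.3]), 84.5, array([542.1, 110.7]), array([7.8, 8. ]), 29.7)
(array([269.1, 150.1]), 82.5, array([518.4,  31.9]), array([7.8, 7.7]), 73.2)
```

View pics/w5.png

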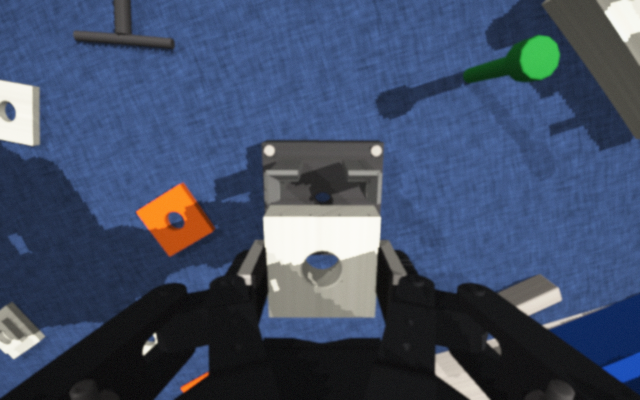

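Emit:
move_arm(series="-0.08 0.1 2 0 -0.1;-0.08 0.1 4 0 -0.1;-0.08 0.1 5 0 -0.1;-0.08 0.1 6 0 -0.1;-0.08 0.1 7 0 -0.1;-0.08 0.1 8 0 -0.1;-0.08 0.1 9 0 -0.1;-0.08 0.1 9.6 0 -0.1")

```text
time_s: 14.65
position: [0.5699, 0.0606, 0.0296]
tool_rot: [[-0.959, 0.285, -0.001], [0.285, 0.959, 0.0], [0.001, -0.0, -1.0]]
ft_force: [0.0, 0.5, -0.6]
grip_width: 0.0491
gripper_force: 42.0
```

Emit:
move_arm(series="0 -0.1 0.12 0 -0.1;0 -0.1 0.12 0 0.3;0 -0.1 0.12 0 0.3;0 -0.1 0 0 0.3;0 0 -4 0 0.3;0 0 -10 0 0.4;0 0 -16 0 0.5;0 -3 -17 0 0.5")

```text
time_s: 15.65
position: [0.5629, 0.0325, 0.2049]
tool_rot: [[-0.959, 0.283, 0.008], [0.283, 0.959, -0.001], [-0.008, 0.001, -1.0]]
ft_force: [0.2, 0.2, -0.8]
grip_width: 0.0638
gripper_force: 0.0
```

Emit:
move_arm(series="0.4 -6 0 0 0.5;0.8 -12 0 0 0.5;1.2 -18 0 0 0.5;1.7 -24.4 0 0 0.5;1.7 -24.4 0 0 0.5;1.7 -24.4 0 0 0.5")

```text
time_s: 16.4
position: [0.4756, -0.1969, 0.2005]
tool_rot: [[-0.958, 0.286, 0.0], [0.286, 0.958, 0.0], [-0.0, 0.0, -1.0]]
ft_force: [0.9, -0.0, 0.6]
grip_width: 0.0641
gripper_force: 0.0
```

```bash
cat >> h.py <<'E'
def bore(d,x,y,z,r=14,thr=.75):
    "centroid of dark bore near x,y on plane z"
    u=proj(d,[x,y,z])[0].round().astype(int); g=cv2.cvtColor(d['pixels'],6).astype(float)
    s=cv2.resize(g[u[1]-r:u[1]+r+1,u[0]-r:u[0]+r+1],None,fx=4,fy=4,interpolation=cv2.INTER_CUBIC)
    m=(s<np.percentile(s,90)*thr).astype(np.uint8); n,l,st,c=cv2.connectedComponentsWithStats(m)
    i=l[s.shape[0]//2,s.shape[1]//2]
    if i==0: return None
    return ray(d,(c[i]+.5)/4-.5+u-r,z)[0][:2].round(4), (st[i][2:4]/4).round(1)
E
python3 - <<'E'
from h import *
s=state(); d=img('wrist')
for n,x,y,h in [('sA',.3757,-.312,.008),('sD',.4186,-.1795,.008),('sB',.489,-.309,.008)]:
  p=fit(d,x,y,h); print(n,np.round(p,4),bore(d,p[0],p[1],h))
  if n=='sD': go(p[0],p[1],-.003,p[2],s)
n=spotter.mark_of('block','wrist')[:2];print(n)
b=img('top')
for m in spotter.mark_of('block','top')[:2]+spotter.mark_of('plug','top')[:2]: print(m['score'],m['point'])
E
```

```text
t 16.4 p [ 0.4756 -0.1969  0.2005] yawY 73.4 F [ 0.9 -0.   0.6] w 0.0641 gf 0.0
sA [ 0.376  -0.3119 82.1766  0.8926] (array([ 0.376 , -0.3113]), array([16., 17.]))
sD [ 0.4183 -0.1799 62.1232  0.8701] (array([ 0.419 , -0.1792]), array([17. , 17.5]))
GO [ 5.980e+00 -1.000e-02  2.035e+01] turn 11.28 q6 -109.1
sB [ 0.4892 -0.31   64.6838  0.7189] (array([ 0.4924, -0.3157]), array([22.8, 22. ]))
[]
0.81 [0.5673, 0.0604, 0.0266]
0.4 [0.5208, 0.3267, 0.0063]
```

Emit:
move_arm(series="3 0 5 5 0.4;6 0 10 11.2 0.4;6 0 14 11.2 0.4;6 0 17 11.2 0.4;6 0 19 11.2 0.4;6 0 20 11.2 0.4;6 0 20.3 11.2 0.4;6 0 20.3 11.2 0.4", force=40)

```text
time_s: 17.65
position: [0.4184, -0.1801, -0.0023]
tool_rot: [[-0.885, 0.466, 0.001], [0.466, 0.885, -0.001], [-0.001, -0.0, -1.0]]
ft_force: [-0.6, 0.1, -0.4]
grip_width: 0.0596
gripper_force: 0.0
```

Emit:
move_arm(series="0 0 0 0 0;0 0 0 0 -0.1;0 0 0 0 -0.1;0 0 0 0 -0.1;0 0 0 0 -0.1")

```text
time_s: 18.27
position: [0.4184, -0.1802, -0.0018]
tool_rot: [[-0.885, 0.466, 0.001], [0.466, 0.885, -0.001], [-0.002, -0.0, -1.0]]
ft_force: [-0.4, 1.2, 5.8]
grip_width: 0.0487
gripper_force: 41.2
```

Emit:
move_arm(series="0 0 -1 0 -0.1;0 0 -2 0 -0.1;0 0 -2 0 -0.1")

```text
time_s: 18.65
position: [0.4185, -0.1804, 0.0183]
tool_rot: [[-0.885, 0.466, 0.002], [0.466, 0.885, -0.001], [-0.002, -0.0, -1.0]]
ft_force: [0.1, 0.7, -0.7]
grip_width: 0.0486
gripper_force: 41.8
```

Run:
```python
from h import *
s=state(); d=img('wrist'); go(.5696,.0595,.125,73.3,s)
big=cv2.resize(d['pixels'][190:340,220:420],None,fx=4,fy=4,interpolation=2); cv2.imwrite('pics/c6.png',big)
print(proj(d,[*s['position'][:2],s['position'][2]+.01])-[220,190])
```

```text
t 18.65 p [ 0.4185 -0.1804  0.0183] yawY 62.23 F [ 0.1  0.7 -0.7] w 0.0486 gf 41.8
GO [ -2.22  28.26 -10.67] turn -11.07 q6 -100.5
[[100.62577963  74.4778642 ]]
```

View pics/c6.png

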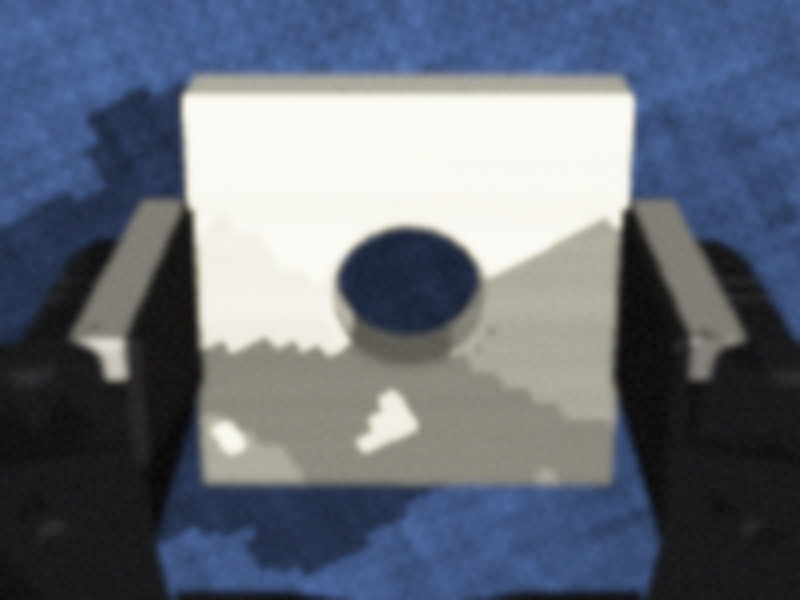

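The spacer is held square and centred. On to the nest.

Emit:
move_arm(series="0 0 -5.5 0 -0.1;0 0 -10.7 0 -0.1;-0.4 5.7 -10.7 -3 -0.1;-0.9 11.4 -10.7 -6 -0.1;-1.3 17.1 -10.7 -9 -0.1;-1.8 22.8 -10.7 -11.1 -0.1;-2.2 28.2 -10.7 -11.1 -0.1;-2.2 28.2 -10.7 -11.1 -0.1")

```text
time_s: 19.7
position: [0.5697, 0.0621, 0.1235]
tool_rot: [[-0.959, 0.283, -0.0], [0.283, 0.959, 0.0], [0.0, 0.0, -1.0]]
ft_force: [-0.8, -0.7, 0.2]
grip_width: 0.0491
gripper_force: 42.2
```

Emit:
move_arm(series="0 0 0 0 -0.1;0 0 0 0 -0.1;0 0 0 0 -0.1")

```text
time_s: 20.08
position: [0.5687, 0.0583, 0.1244]
tool_rot: [[-0.958, 0.288, -0.0], [0.288, 0.958, -0.0], [0.0, -0.0, -1.0]]
ft_force: [0.9, -0.2, -0.6]
grip_width: 0.0488
gripper_force: 42.2
```

Run:
```python
from h import *
s=state(); go(.5696,.0595,.0435,73.3,s)
```

```text
t 20.07 p [0.5687 0.0583 0.1244] yawY 73.25 F [ 0.9 -0.2 -0.6] w 0.0488 gf 42.2
GO [-0.05  0.14  8.09] turn -0.05 q6 -79.3
```

Emit:
move_arm(series="0 0.14 2 0 -0.1;0 0.14 4 0 -0.1;0 0.14 5 0 -0.1;0 0.14 6 0 -0.1;0 0.14 6.8 0 -0.1;0 0.14 7.5 0 -0.1;0 0.14 8 0 -0.1;0 0.14 8.2 0 -0.1")

```text
time_s: 21.08
position: [0.5693, 0.0606, 0.0422]
tool_rot: [[-0.958, 0.287, -0.0], [0.287, 0.958, 0.0], [0.0, -0.0, -1.0]]
ft_force: [-5.0, 0.9, 13.7]
grip_width: 0.0486
gripper_force: 43.6
```

Emit:
move_arm(series="0 0 0 0 0;0 0 0 0 0.3;0 0 0 0 0.3;0 0 -1 0 0.3;0 0 -5 0 0.3;0 0 -10 0 0.4;0 0 -16 0 0.5;-0.5 -3 -16 0 0.5")

```text
time_s: 22.08
position: [0.5672, 0.0311, 0.2079]
tool_rot: [[-0.959, 0.284, 0.01], [0.284, 0.959, -0.001], [-0.01, 0.002, -1.0]]
ft_force: [-0.1, -0.4, -2.2]
grip_width: 0.0641
gripper_force: 0.0
```

Emit:
move_arm(series="-1.5 -5.6 0 0 0.5;-3 -11.2 0 0 0.5;-4.5 -16.8 0 0 0.5;-6 -22.4 0 0 0.5;-7.2 -28 0 0 0.5;-8.4 -34.6 0 0 0.5;-8.4 -34.6 0 0 0.5;-8.4 -34.6 0 0 0.5")

```text
time_s: 23.08
position: [0.5466, -0.3251, 0.2027]
tool_rot: [[-0.958, 0.287, 0.0], [0.287, 0.958, 0.0], [-0.0, 0.0, -1.0]]
ft_force: [1.3, 0.1, -0.7]
grip_width: 0.0643
gripper_force: 0.0
```

```bash
cat >> h.py <<'E'
def look(n,x,y,h=.008,zt=-.003):
    s=state(); d=img('wrist'); p=fit(d,x,y,h); b=bore(d,p[0],p[1],h); print(n,np.round(p,4),b)
    if b is not None and np.linalg.norm(b[0]-p[:2])<.003: p=((p[0]+b[0][0])/2,(p[1]+b[0][1])/2,p[2])
    go(p[0],p[1],zt,p[2],s); go(p[0],p[1],zt,p[2]+90,s); return d
E
python3 - <<'E'
from h import *
look('sB',.489,-.31)
img('top')
for t in ('block','spacer0','cap'):
  for m in spotter.mark_of(t,'top')[:7]:
    if m['score']>.3: print(t,round(m['score'],2),np.round(m['point'],4))
E
```

```text
t 23.07 p [ 0.5466 -0.3251  0.2027] yawY 73.3 F [ 1.3  0.1 -0.7] w 0.0643 gf 0.0
sB [ 0.4889 -0.309  64.4554  0.8763] (array([ 0.4895, -0.3096]), array([17.2, 17.5]))
GO [ 5.96 -0.14 20.57] turn 8.84 q6 -114.7
GO [ 5.96 -0.14 20.57] turn -81.16 q6 -114.7
block 0.34 [0.4813 0.3116 0.0028]
spacer0 0.85 [ 0.7081 -0.2472 -0.0011]
spacer0 0.8 [ 5.563e-01 -7.370e-02  3.000e-04]
spacer0 0.56 [0.5714 0.063  0.0424]
spacer0 0.55 [ 0.6563 -0.1547  0.0009]
cap 0.51 [ 6.158e-01 -3.062e-01  1.000e-04]
```

Emit:
move_arm(series="3 0 5 5 0.4;6 -0.14 10 8.8 0.4;6 -0.14 14 8.8 0.4;6 -0.14 17 8.8 0.4;6 -0.14 19 8.8 0.4;6 -0.14 20 8.8 0.4;6 -0.14 20.5 8.8 0.4;6 -0.14 20.5 8.8 0.4")

```text
time_s: 24.32
position: [0.4891, -0.3093, -0.0023]
tool_rot: [[-0.903, 0.43, 0.0], [0.43, 0.903, -0.0], [-0.001, -0.0, -1.0]]
ft_force: [-0.4, 0.4, -0.1]
grip_width: 0.0597
gripper_force: 0.0
```

Emit:
move_arm(series="0 0 0 0 0;0 0 0 0 -0.1;0 0 0 0 -0.1;0 0 0 0 -0.1;0 0 0 0 -0.1;0 0 -2 0 -0.1;0 0 -7 0 -0.1;0 0 -12.8 0 -0.1")

```text
time_s: 25.32
position: [0.4884, -0.309, 0.1263]
tool_rot: [[-0.903, 0.43, -0.001], [0.43, 0.903, 0.001], [0.002, 0.001, -1.0]]
ft_force: [-0.5, -0.2, 0.9]
grip_width: 0.0485
gripper_force: 41.6
```

Emit:
move_arm(series="1.3 5.5 0 -3 -0.1;2.6 11 0 -6 -0.1;3.9 16.6 0 -8.8 -0.1;5.2 22.2 0 -8.8 -0.1;6.5 27.8 0 -8.8 -0.1;7.8 33.4 0 -8.8 -0.1;8.6 36.7 0 -8.8 -0.1;8.6 36.7 0 -8.8 -0.1")

```text
time_s: 26.32
position: [0.569, 0.0611, 0.1253]
tool_rot: [[-0.959, 0.284, 0.0], [0.284, 0.959, 0.0], [-0.0, 0.0, -1.0]]
ft_force: [-0.3, 0.2, -1.2]
grip_width: 0.0482
gripper_force: 41.7
```

Emit:
move_arm(series="0 0 0 0 -0.1;0 0 0 0 -0.1")

```text
time_s: 26.58
position: [0.569, 0.0579, 0.1254]
tool_rot: [[-0.958, 0.288, -0.0], [0.288, 0.958, -0.0], [0.0, -0.0, -1.0]]
ft_force: [-1.0, -1.4, -0.6]
grip_width: 0.0486
gripper_force: 41.7
```

Run:
```python
from h import *
s=state(); go(.5696,.0595,.0505,73.3,s); d=img('wrist')
z=s['position'][2]+.010; print(bore(d,*s['position'][:2],z,r=26,thr=.6), s['position'][:2])
```

```text
t 26.57 p [0.569  0.0579 0.1254] yawY 73.25 F [-1.  -1.4 -0.6] w 0.0486 gf 41.7
GO [-0.02  0.17  7.49] turn -0.05 q6 -79.3
(array([0.5705, 0.0556]), array([46.5, 44.2])) [0.56896441 0.05788804]
```

Emit:
move_arm(series="0 0.1 2 0 -0.1;0 0.1 4 0 -0.1;0 0.1 5 0 -0.1;0 0.1 5.8 0 -0.1;0 0.1 6.5 0 -0.1;0 0.1 7.1 0 -0.1;0 0.1 7.5 0 -0.1;0 0.1 7.6 0 -0.1")

```text
time_s: 27.62
position: [0.5694, 0.06, 0.0502]
tool_rot: [[-0.958, 0.287, 0.001], [0.287, 0.958, -0.0], [-0.001, -0.0, -1.0]]
ft_force: [-6.1, -0.2, 14.0]
grip_width: 0.0485
gripper_force: 43.1
```

Emit:
move_arm(series="0 0 0 0 0;0 0 0 0 0.3;0 0 0 0 0.3;0 0 -1 0 0.3;0 0 -5 0 0.3;0 0 -10 0 0.4;0 0 -15 0 0.5;0 -3 -15 0 0.5")

```text
time_s: 28.62
position: [0.5623, 0.0318, 0.204]
tool_rot: [[-0.959, 0.284, 0.009], [0.284, 0.959, -0.001], [-0.009, 0.001, -1.0]]
ft_force: [0.8, -1.1, -1.4]
grip_width: 0.064
gripper_force: 0.0
```

Emit:
move_arm(series="0.3 -6 0 0 0.5;0.6 -12 0 0 0.5;0.9 -18 0 0 0.5;1.2 -24 0 0 0.5;1.5 -30 0 0 0.5;1.9 -36 0 0 0.5;1.9 -38.1 0 0 0.5;1.9 -38.1 0 0 0.5")

```text
time_s: 29.62
position: [0.433, -0.329, 0.1995]
tool_rot: [[-0.957, 0.289, 0.0], [0.289, 0.957, 0.0], [-0.0, 0.0, -1.0]]
ft_force: [0.6, 0.2, -1.0]
grip_width: 0.064
gripper_force: 0.0
```

Emit:
move_arm(series="0 0 0 0 0.5")

```text
time_s: 29.75
position: [0.4337, -0.3271, 0.1996]
tool_rot: [[-0.958, 0.286, 0.0], [0.286, 0.958, 0.0], [-0.0, 0.0, -1.0]]
ft_force: [-0.3, 0.3, 0.2]
grip_width: 0.064
gripper_force: 0.0
```

Run:
```python
from h import *
look('sA',.376,-.312)
img('top')
for t in ('spacer0','cap'):
  for m in spotter.mark_of(t,'top')[:7]:
    if m['score']>.3: print(t,round(m['score'],2),np.round(m['point'],4))
```

```text
t 29.75 p [ 0.4337 -0.3271  0.1996] yawY 73.4 F [-0.3  0.3  0.2] w 0.064 gf 0.0
sA [ 0.3753 -0.3111 82.1342  0.8777] (array([ 0.3757, -0.3121]), array([17.2, 17.8]))
GO [ 6.02 -0.19 20.25] turn -8.73 q6 -122.9
GO [ 6.02 -0.19 20.25] turn 81.27 q6 -122.9
spacer0 0.78 [ 7.075e-01 -2.483e-01  6.000e-04]
spacer0 0.78 [ 0.5561 -0.0751  0.0016]
spacer0 0.77 [ 0.659  -0.1586  0.0018]
spacer0 0.75 [0.5758 0.0637 0.0552]
cap 0.59 [ 0.6193 -0.3056  0.0022]
cap 0.43 [0.4788 0.3059 0.0445]
```

Emit:
move_arm(series="3 0 5 -5 0.4;6 -0.2 10 -8.7 0.4;6 -0.2 14 -8.7 0.4;6 -0.2 17 -8.7 0.4;6 -0.2 19 -8.7 0.4;6 -0.2 20 -8.7 0.4;6 -0.2 20.2 -8.7 0.4;6 -0.2 20.2 -8.7 0.4")

```text
time_s: 30.95
position: [0.3755, -0.3132, -0.0021]
tool_rot: [[-0.99, 0.138, 0.001], [0.138, 0.99, -0.001], [-0.001, -0.001, -1.0]]
ft_force: [-0.3, 0.4, -0.0]
grip_width: 0.0598
gripper_force: 0.0
```

Emit:
move_arm(series="0 0 0 0 0;0 0 0 0 -0.1;0 0 0 0 -0.1;0 0 0 0 -0.1;0 0 0 0 -0.1;0 0 -2 0 -0.1;0 0 -7 0 -0.1;0 0 -12.9 0 -0.1")

```text
time_s: 31.95
position: [0.3749, -0.3126, 0.1278]
tool_rot: [[-0.99, 0.139, -0.001], [0.139, 0.99, 0.001], [0.001, 0.001, -1.0]]
ft_force: [0.5, -1.0, -0.5]
grip_width: 0.0485
gripper_force: 41.9
```

Emit:
move_arm(series="-2 5.6 0 3 -0.1;-4 11.2 0 6 -0.1;-6 16.8 0 8.7 -0.1;-8 22.4 0 8.7 -0.1;-10 28 0 8.7 -0.1;-12 33.6 0 8.7 -0.1;-14.1 39.4 0 8.7 -0.1;-14.1 39.4 0 8.7 -0.1")

```text
time_s: 32.95
position: [0.5703, 0.0612, 0.1265]
tool_rot: [[-0.959, 0.282, 0.001], [0.282, 0.959, 0.0], [-0.001, 0.001, -1.0]]
ft_force: [-1.1, 0.3, -0.4]
grip_width: 0.0484
gripper_force: 42.0
```

Emit:
move_arm(series="0 0 0 0 -0.1;0 0 0 0 -0.1;0 0 0 0 -0.1;0 0 0 0 -0.1")

```text
time_s: 33.45
position: [0.5694, 0.057, 0.1265]
tool_rot: [[-0.958, 0.288, 0.0], [0.288, 0.958, 0.0], [-0.0, 0.0, -1.0]]
ft_force: [0.0, -0.0, -0.6]
grip_width: 0.0487
gripper_force: 42.0
```

Run:
```python
from h import *
s=state(); go(.5696,.0595,.0585,73.3,s)
```

```text
t 33.45 p [0.5694 0.057  0.1265] yawY 73.27 F [ 0.  -0.  -0.6] w 0.0487 gf 42.0
GO [0.05 0.25 6.8 ] turn -0.03 q6 -79.4
```

Emit:
move_arm(series="0 0.22 2 0 -0.1;0 0.22 3.5 0 -0.1;0 0.22 4.5 0 -0.1;0 0.22 5.2 0 -0.1;0 0.22 5.9 0 -0.1;0 0.22 6.4 0 -0.1;0 0.22 6.8 0 -0.1;0 0.22 6.9 0 -0.1")

```text
time_s: 34.45
position: [0.5702, 0.0597, 0.0583]
tool_rot: [[-0.958, 0.287, 0.001], [0.287, 0.958, -0.0], [-0.001, -0.0, -1.0]]
ft_force: [-5.6, 0.3, 13.5]
grip_width: 0.0485
gripper_force: 43.4
```

Emit:
move_arm(series="0 0 0 0 0;0 0 0 0 0.3;0 0 0 0 0.3;0 0 -1 0 0.3;0 0 -5 0 0.3;0 0 -10 0 0.4;0 0 -14 0 0.5;-1 -1 -14 0 0.5")

```text
time_s: 35.45
position: [0.5779, 0.0476, 0.2013]
tool_rot: [[-0.958, 0.286, 0.007], [0.286, 0.958, -0.001], [-0.007, 0.001, -1.0]]
ft_force: [0.2, -0.1, -0.6]
grip_width: 0.064
gripper_force: 0.0
```

Emit:
move_arm(series="-4 -4 0 0 0.5;-8 -8 0 0 0.5;-12 -12 0 0 0.5;-16 -15 0 0 0.5;-17.6 -16.8 0 0 0.5;-17.6 -16.8 0 0 0.5;-17.6 -16.8 0 0 0.5")

```text
time_s: 36.33
position: [0.6968, -0.1635, 0.1969]
tool_rot: [[-0.958, 0.286, -0.001], [0.286, 0.958, 0.001], [0.001, 0.0, -1.0]]
ft_force: [-0.0, -0.1, 0.0]
grip_width: 0.0638
gripper_force: 0.0
```

Run:
```python
from h import *
look('sC',.659,-.155)
img('top')
for t in ('spacer0','cap'):
  for m in spotter.mark_of(t,'top')[:7]:
    if m['score']>.3: print(t,round(m['score'],2),np.round(m['point'],4))
```

```text
t 36.33 p [ 0.6968 -0.1635  0.1969] yawY 73.35 F [-0.  -0.1  0. ] w 0.0638 gf 0.0
sC [ 0.6614 -0.1556  2.214   0.8754] (array([ 0.6617, -0.1552]), array([17. , 17.2]))
GO [ 3.59 -0.25 19.99] turn 71.14 q6 -96.0
GO [ 3.59 -0.25 19.99] turn -18.86 q6 -96.0
spacer0 0.72 [0.5677 0.0567 0.0584]
spacer0 0.69 [0.48   0.3071 0.0437]
spacer0 0.67 [0.5697 0.0606 0.0256]
spacer0 0.63 [0.4756 0.3027 0.0793]
spacer0 0.61 [0.5698 0.0628 0.0528]
spacer0 0.59 [ 0.7057 -0.2461 -0.0022]
cap 0.78 [ 6.187e-01 -3.029e-01  6.000e-04]
cap 0.53 [0.479  0.3045 0.0789]
```

Emit:
move_arm(series="2 -0.1 5 -9 0.4;3.6 -0.25 10 -18.9 0.4;3.6 -0.25 14 -18.9 0.4;3.6 -0.25 17 -18.9 0.4;3.6 -0.25 18.8 -18.9 0.4;3.6 -0.25 19.6 -18.9 0.4;3.6 -0.25 19.95 -18.9 0.4;3.6 -0.25 19.95 -18.9 0.4")

```text
time_s: 37.52
position: [0.6624, -0.1563, -0.0014]
tool_rot: [[-0.999, -0.039, 0.001], [-0.039, 0.999, -0.001], [-0.001, -0.001, -1.0]]
ft_force: [0.4, -0.6, -0.5]
grip_width: 0.0601
gripper_force: 0.0
```

Emit:
move_arm(series="0 0 0 0 0;0 0 0 0 -0.1;0 0 0 0 -0.1;0 0 0 0 -0.1;0 0 0 0 -0.1;0 0 -2 0 -0.1;0 0 -7 0 -0.1;0 0 -12.9 0 -0.1")

```text
time_s: 38.52
position: [0.6614, -0.156, 0.1274]
tool_rot: [[-0.999, -0.039, -0.002], [-0.039, 0.999, 0.001], [0.002, 0.001, -1.0]]
ft_force: [0.2, 0.2, -0.4]
grip_width: 0.0483
gripper_force: 41.7
```

Emit:
move_arm(series="2 5.2 0 6 -0.1;4 10.4 0 12 -0.1;6 15.6 0 18.9 -0.1;8.4 21.8 0 18.9 -0.1;8.4 21.8 0 18.9 -0.1;8.4 21.8 0 18.9 -0.1;8.4 21.8 0 18.9 -0.1;8.4 21.8 0 18.9 -0.1")

```text
time_s: 39.52
position: [0.57, 0.0573, 0.1266]
tool_rot: [[-0.958, 0.288, -0.0], [0.288, 0.958, -0.0], [0.0, -0.0, -1.0]]
ft_force: [-0.1, -1.9, 0.3]
grip_width: 0.0487
gripper_force: 41.7
```

Run:
```python
from h import *
s=state(); go(.5698,.0597,.0665,73.3,s)
```

```text
t 39.52 p [0.57   0.0573 0.1266] yawY 73.25 F [-0.1 -1.9  0.3] w 0.0487 gf 41.7
GO [0.08 0.22 6.01] turn -0.05 q6 -79.3
```

Emit:
move_arm(series="0 0.2 2 0 -0.1;0 0.2 3 0 -0.1;0 0.2 4 0 -0.1;0 0.2 4.6 0 -0.1;0 0.2 5.2 0 -0.1;0 0.2 5.7 0 -0.1;0 0.2 6 0 -0.1;0 0.2 6.1 0 -0.1")

```text
time_s: 40.52
position: [0.5702, 0.0603, 0.067]
tool_rot: [[-0.958, 0.287, 0.001], [0.287, 0.958, -0.0], [-0.001, -0.0, -1.0]]
ft_force: [-5.5, 0.2, 14.6]
grip_width: 0.0487
gripper_force: 43.2
```

Emit:
move_arm(series="0 0 0 0 0;0 0 0 0 0.3;0 0 0 0 0.3;0 0 -1 0 0.3;0 0 -5 0 0.3;0 0 -10 0 0.4;0 0 -13 0 0.5;-1 -2 -13 0 0.5")

```text
time_s: 41.52
position: [0.5748, 0.0389, 0.1993]
tool_rot: [[-0.959, 0.285, 0.006], [0.285, 0.959, -0.001], [-0.006, 0.001, -1.0]]
ft_force: [0.1, 0.5, 0.2]
grip_width: 0.0639
gripper_force: 0.0
```

Emit:
move_arm(series="-2.5 -5 0 0 0.5;-5 -10 0 0 0.5;-7.5 -15 0 0 0.5;-10 -20 0 0 0.5;-12.5 -25 0 0 0.5;-15 -29 0 0 0.5;-17 -31.4 0 0 0.5;-17 -31.4 0 0 0.5")

```text
time_s: 42.52
position: [0.6467, -0.3133, 0.1953]
tool_rot: [[-0.957, 0.289, -0.0], [0.289, 0.957, 0.0], [0.0, -0.0, -1.0]]
ft_force: [-0.8, -0.0, 0.2]
grip_width: 0.0639
gripper_force: 0.0
```

Emit:
move_arm(series="0 0 0 0 0.5")

```text
time_s: 42.65
position: [0.6467, -0.3105, 0.1962]
tool_rot: [[-0.958, 0.286, -0.0], [0.286, 0.958, 0.0], [0.0, 0.0, -1.0]]
ft_force: [0.2, -0.4, 0.2]
grip_width: 0.064
gripper_force: 0.0
```

Run:
```python
from h import *
d=look('cap',.618,-.304)
cv2.imwrite('pics/w7.png',d['pixels']); print(bore(d,.617,-.305,.016))
img('top')
for t in ('spacer0','cap'):
  for m in spotter.mark_of(t,'top')[:7]:
    if m['score']>.3: print(t,round(m['score'],2),np.round(m['point'],4))
```

```text
t 42.65 p [ 0.6467 -0.3105  0.1962] yawY 73.36 F [ 0.2 -0.4  0.2] w 0.064 gf 0.0
cap [ 0.6172 -0.3048 14.9789  0.8751] (array([ 0.6186, -0.3054]), array([17.5, 17.2]))
GO [ 2.91 -0.31 19.92] turn 58.38 q6 -108.4
GO [ 2.91 -0.31 19.92] turn -31.62 q6 -108.4
(array([ 0.6177, -0.3051]), array([17.5, 17.2]))
spacer0 0.77 [ 0.7068 -0.245   0.    ]
spacer0 0.69 [ 0.5528 -0.0755  0.0037]
spacer0 0.63 [0.5673 0.0594 0.0664]
cap 0.66 [0.5242 0.3284 0.0033]
```

View pics/w7.png

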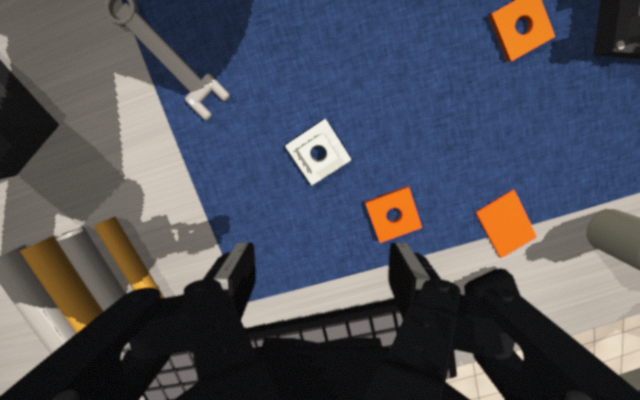

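The cap is at (318,153) with its collar up, and the orange plates are clear of it. Now I'll grasp it.

Emit:
move_arm(series="1 -0.1 4 -10.5 0.4;2 -0.2 8 -21 0.4;2.9 -0.3 12 -31.6 0.4;2.9 -0.3 16 -31.6 0.4;2.9 -0.3 18.5 -31.6 0.4;2.9 -0.3 19.5 -31.6 0.4;2.9 -0.3 19.9 -31.6 0.4;2.9 -0.3 19.9 -31.6 0.4")

```text
time_s: 43.85
position: [0.6186, -0.306, -0.0022]
tool_rot: [[-0.966, -0.258, 0.001], [-0.258, 0.966, -0.001], [-0.001, -0.001, -1.0]]
ft_force: [-0.6, -0.7, 0.9]
grip_width: 0.0594
gripper_force: 0.0
```

Emit:
move_arm(series="0 0 0 0 0;0 0 0 0 -0.1;0 0 0 0 -0.1;0 0 0 0 -0.1;0 0 0 0 -0.1;0 0 -2 0 -0.1;0 0 -7 0 -0.1;0 0 -13.2 0 -0.1")

```text
time_s: 44.85
position: [0.6176, -0.3055, 0.1304]
tool_rot: [[-0.966, -0.258, -0.002], [-0.258, 0.966, 0.001], [0.001, 0.001, -1.0]]
ft_force: [0.9, -0.0, -1.1]
grip_width: 0.0486
gripper_force: 41.8
```

Emit:
move_arm(series="-0.8 6 0 6 -0.1;-1.6 12 0 12 -0.1;-2.4 18 0 18 -0.1;-3.2 24 0 24 -0.1;-4 30 0 31.6 -0.1;-4.8 36.4 0 31.6 -0.1;-4.8 36.4 0 31.6 -0.1;-4.8 36.4 0 31.6 -0.1")

```text
time_s: 45.85
position: [0.5709, 0.0581, 0.1297]
tool_rot: [[-0.958, 0.286, 0.001], [0.286, 0.958, -0.0], [-0.001, -0.0, -1.0]]
ft_force: [0.5, -0.6, -1.5]
grip_width: 0.0489
gripper_force: 41.8
```

Emit:
move_arm(series="0 0 0 0 -0.1;0 0 0 0 -0.1;0 0 0 0 -0.1")

```text
time_s: 46.22
position: [0.5708, 0.0575, 0.1288]
tool_rot: [[-0.958, 0.288, -0.0], [0.288, 0.958, -0.0], [0.0, -0.0, -1.0]]
ft_force: [0.1, 0.2, -2.0]
grip_width: 0.0485
gripper_force: 41.8
```

Run:
```python
from h import *
s=state(); go(.5699,.0597,.0745,73.3,s)
```

```text
t 46.23 p [0.5708 0.0575 0.1288] yawY 73.27 F [ 0.1  0.2 -2. ] w 0.0485 gf 41.8
GO [0.15 0.18 5.43] turn -0.03 q6 -79.3
```

Emit:
move_arm(series="0.1 0.18 1.5 0 -0.1;0.1 0.18 2.5 0 -0.1;0.1 0.18 3.4 0 -0.1;0.1 0.18 4.2 0 -0.1;0.1 0.18 4.8 0 -0.1;0.1 0.18 5.2 0 -0.1;0.1 0.18 5.4 0 -0.1;0.1 0.18 5.5 0 -0.1")

```text
time_s: 47.22
position: [0.5704, 0.0602, 0.0743]
tool_rot: [[-0.958, 0.287, 0.0], [0.287, 0.958, -0.0], [-0.0, -0.0, -1.0]]
ft_force: [-2.7, -0.6, 6.9]
grip_width: 0.0485
gripper_force: 42.7
```

Emit:
move_arm(series="0 0 0 0 0;0 0 0 0 0.3;0 0 0 0 0.3;0 0 -1 0 0.3;0 0 -5 0 0.3;0 0 -10 0 0.3;0 0 -13 0 0.2;0 0 -13 0 0.2")

```text
time_s: 48.22
position: [0.5711, 0.0602, 0.2067]
tool_rot: [[-0.958, 0.287, 0.006], [0.287, 0.958, -0.001], [-0.006, 0.001, -1.0]]
ft_force: [-0.2, 0.7, -0.1]
grip_width: 0.051
gripper_force: 0.0
```

Emit:
move_arm(series="-3 0 -1 0 0.2;-6 0 -1 0 0.2;-6 0 -1 0 0.2;-6 0 -1 0 0.2")

```text
time_s: 48.72
position: [0.627, 0.0432, 0.213]
tool_rot: [[-0.958, 0.287, -0.002], [0.287, 0.958, 0.0], [0.002, -0.0, -1.0]]
ft_force: [-0.3, 0.6, 0.1]
grip_width: 0.0511
gripper_force: 0.0
```

Run:
```python
from h import *
s=state(); d=img('wrist')
print(bore(d,.5696,.0595,.092,r=30)); go(.5274,.332,.22,118,s)
[print(b) for b in blobs(d,(180,60,460,300),150,5,300,.026)]
u=proj(d,[.5696,.0595,.092])[0].astype(int);print(u)
cv2.imwrite('pics/c8.png',cv2.resize(d['pixels'][u[1]-75:u[1]+75,u[0]-100:u[0]+100],None,fx=4,fy=4,interpolation=2))
```

```text
t 48.73 p [0.627  0.0432 0.213 ] yawY 73.34 F [-0.3  0.6  0.1] w 0.0511 gf 0.0
(array([0.5697, 0.0611]), array([21.2, 21.8]))
GO [17.82 24.81 -0.67] turn -44.66 q6 -80.2
(array([243. , 278.8]), 43.5, array([714.8, -79.7]), array([ 9.4, 12.5]), 78.0)
(array([360.7, 163.2]), 12.5, array([621.4,  88.2]), array([3.2, 6.4]), 73.5)
(array([362.2,  80. ]), 41.5, array([541.5, 111.4]), array([8.4, 6.2]), 44.2)
(array([279. ,  79.3]), 37.0, array([517. ,  31.9]), array([6. , 8.2]), 0.6)
[320 124]
```

View pics/c8.png

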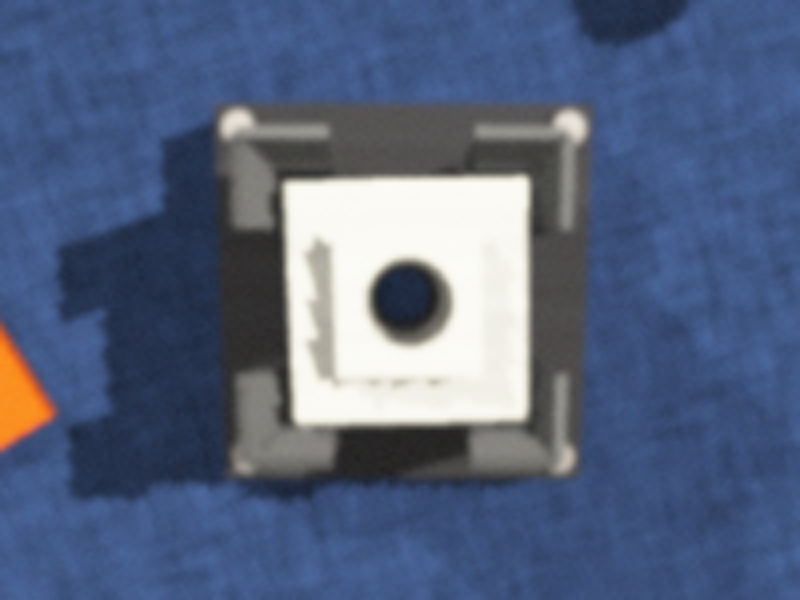

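The cap lies flat in the pocket, collar up, and the mat shows blue through the bores. Next is the pin.

Emit:
move_arm(series="3.4 4.8 0 -9 0.2;6.8 9.6 0 -18 0.2;10.2 14.4 0 -27 0.2;13.6 19.2 0 -36 0.2;17.8 24.8 0 -44.7 0.2;17.8 24.8 0 -44.7 0.2;17.8 24.8 0 -44.7 0.2;17.8 24.8 0 -44.7 0.2")

```text
time_s: 49.78
position: [0.5288, 0.3303, 0.2139]
tool_rot: [[-0.884, -0.468, 0.0], [-0.468, 0.884, -0.0], [0.0, -0.0, -1.0]]
ft_force: [1.1, -0.2, -0.7]
grip_width: 0.0513
gripper_force: 0.0
```

Run:
```python
from h import *
s=state(); d=img('wrist')
for t in ('pin','plug','reamer'):
  for m in spotter.mark_of(t,'wrist')[:3]+spotter.find_in(t,'wrist')[:3]:
    if m['score']>.3: print(t,round(m['score'],2),np.round(m['point'],4),proj(d,m['point'])[0].round(1))
u=proj(d,[.4788,.3062,.096])[0].astype(int); print(u)
cv2.imwrite('pics/c9.png',cv2.resize(d['pixels'][u[1]-60:u[1]+90,u[0]-100:u[0]+100],None,fx=4,fy=4,interpolation=2))
```

```text
t 49.77 p [0.5288 0.3303 0.2139] yawY 117.91 F [ 1.1 -0.2 -0.7] w 0.0513 gf 0.0
pin 0.67 [ 0.5076  0.2029 -0.0051] [229.3 104.7]
pin 0.67 [ 0.3928  0.3313 -0.0008] [382.   64.4]
pin 0.65 [0.4798 0.3044 0.0024] [321.5 125.6]
pin 0.87 [0.3975 0.3299 0.091 ] [399.1  51. ]
pin 0.84 [0.4784 0.3066 0.0941] [324.6 129. ]
pin 0.71 [0.5067 0.2053 0.084 ] [202.2 101.8]
plug 0.75 [0.5242 0.3296 0.0049] [322.8 171.8]
plug 0.89 [0.5236 0.3314 0.0869] [325.2 188.4]
reamer 0.7 [0.5663 0.3529 0.0035] [323.5 211.9]
reamer 0.82 [0.5649 0.35   0.0961] [321.9 240.2]
[323 129]
```

View pics/c9.png

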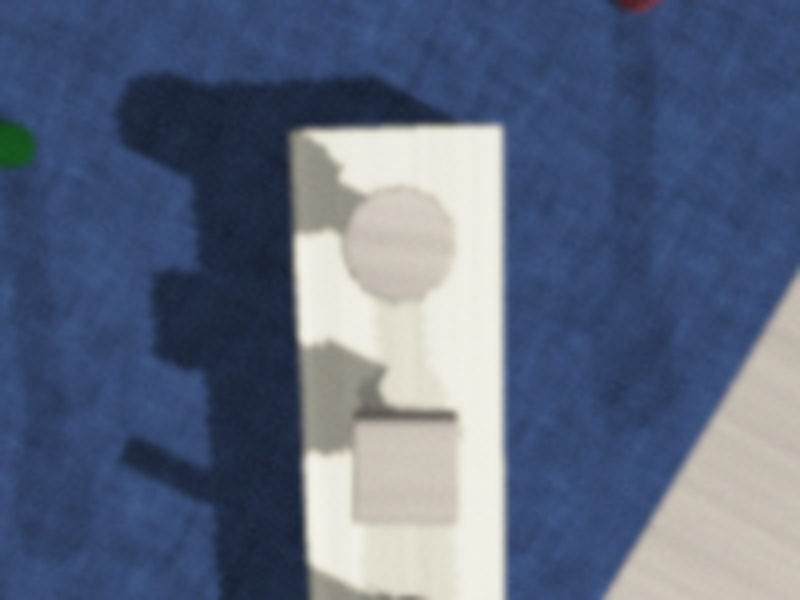

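Pin head centre is at crop (400,243), which matches hole 0 at (0.479, 0.306). The plug is home next to it.

Run:
```python
from h import *
s=state(); go(.479,.3063,.071,118,s); d=img('wrist'); print(ray(d,[322.9,129.75],.096)); u=proj(d,[.4788,.3062,.096]);print(u)
```

```text
t 50.12 p [0.5286 0.3312 0.2138] yawY 117.99 F [0.6 1.1 0.7] w 0.0513 gf 0.0
GO [ 5.55  0.13 14.28] turn -0.01 q6 -96.8
[[0.4793678  0.30643286 0.096     ]]
[[322.97654063 128.98381296]]
```

Emit:
move_arm(series="3 0.1 0 0 0.2;5.5 0.1 0 0 0.2;5.5 0.12 5 0 0.2;5.5 0.12 10 0 0.2;5.5 0.12 13 0 0.2;5.5 0.12 14.3 0 0.2;5.5 0.12 14.3 0 0.2;5.5 0.12 14.3 0 0.2", force=50)

```text
time_s: 51.18
position: [0.48, 0.3071, 0.0722]
tool_rot: [[-0.883, -0.47, 0.002], [-0.47, 0.883, 0.001], [-0.002, -0.0, -1.0]]
ft_force: [-0.1, -0.2, 0.5]
grip_width: 0.0515
gripper_force: 0.0
```

Emit:
move_arm(series="0 0 0 0 -0.5;0 0 0 0 -0.8;0 0 0 0 -0.8;0 0 0 0 -0.8;0 0 0 0 -0.8;0 0 0 0 -0.8")

```text
time_s: 51.92
position: [0.4799, 0.307, 0.0717]
tool_rot: [[-0.883, -0.47, 0.002], [-0.47, 0.883, 0.001], [-0.002, -0.0, -1.0]]
ft_force: [-0.6, -0.3, 6.7]
grip_width: 0.0223
gripper_force: 48.8
```

Emit:
move_arm(series="0 0 -1 0 -0.8;0 0 -4 0 -0.8;0 0 -9 0 -0.8;0 0 -14 0 -0.8;0 0 -14 0 -0.8;0 0 -14 0 -0.8")

```text
time_s: 52.68
position: [0.4787, 0.3066, 0.2101]
tool_rot: [[-0.883, -0.47, -0.001], [-0.47, 0.883, -0.001], [0.002, 0.0, -1.0]]
ft_force: [-0.5, -0.1, -0.9]
grip_width: 0.0222
gripper_force: 49.1
```

Run:
```python
from h import *
s=state(); d=img('wrist')
th=np.linspace(0,2*np.pi,60); p=s['position']
for dz in (-.065,-.063):
  c=np.array([p[0],p[1],p[2]+dz]); q=proj(d,c+.006*np.c_[np.cos(th),np.sin(th),0*th]); print('foot',q.min(0)-[270,195],q.max(0)-[270,195])
c=np.array([p[0],p[1],p[2]+.025]); q=proj(d,c+.012*np.c_[np.cos(th),np.sin(th),0*th]); print('head',q.min(0)-[270,195],q.max(0)-[270,195])
cv2.imwrite('pics/c10.png',cv2.resize(d['pixels'][195:310,270:375],None,fx=5,fy=5,interpolation=2))
go(.5696,.0597,.2,73.3,s)
```

```text
t 52.67 p [0.4787 0.3066 0.2101] yawY 118.03 F [-0.5 -0.1 -0.9] w 0.0222 gf 49.1
foot [42.55019989 11.23054716] [59.83635502 27.70748468]
foot [42.46902822 12.05081114] [59.90972729 28.66160222]
head [22.24011989 58.95159446] [ 79.58430163 110.0957496 ]
GO [  3.58 -26.07   1.01] turn 44.73 q6 -97.3
```

View pics/c10.png

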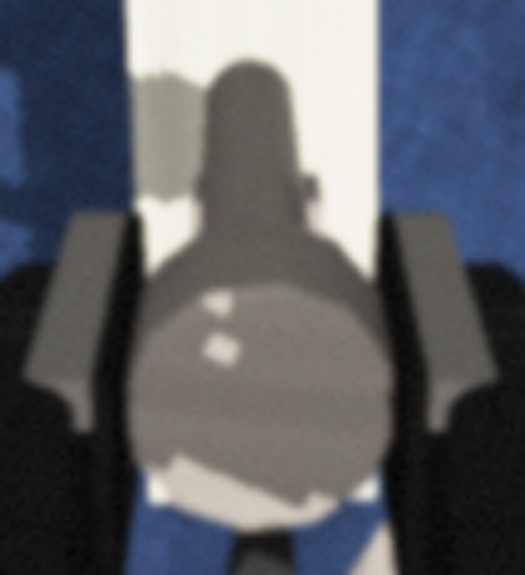

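Emit:
move_arm(series="0.6 -4.5 0 9 -0.8;1.2 -9 0 18 -0.8;1.8 -13.5 0 27 -0.8;2.4 -18 0 36 -0.8;3 -22.5 0 44.7 -0.8;3.5 -26.05 0 44.7 -0.8;3.5 -26.05 0 44.7 -0.8;3.5 -26.05 0 44.7 -0.8")

```text
time_s: 53.72
position: [0.5703, 0.061, 0.2098]
tool_rot: [[-0.958, 0.287, -0.002], [0.287, 0.958, 0.001], [0.002, -0.0, -1.0]]
ft_force: [-0.3, -0.1, -0.5]
grip_width: 0.0222
gripper_force: 49.2
```

Emit:
move_arm(series="0 0 4 0 -0.8;0 0 4 0 -0.8;0 0 4 0 -0.8;0 0 4 0 -0.8;0 0 4 0 -0.8;0 0 4 0 -0.8")

```text
time_s: 54.48
position: [0.5709, 0.0604, 0.1712]
tool_rot: [[-0.958, 0.287, 0.001], [0.287, 0.958, -0.0], [-0.001, 0.0, -1.0]]
ft_force: [0.1, 0.3, -1.2]
grip_width: 0.0222
gripper_force: 49.2
```

Run:
```python
from h import *
s=state(); go(.5703,.0603,.0837,73.3,s); d=img('wrist')
for b in blobs(d,(150,50,500,300),150,5,200,.026): print(b)
```

```text
t 54.48 p [0.5709 0.0604 0.1712] yawY 73.33 F [ 0.1  0.3 -1.2] w 0.0222 gf 49.2
GO [ 0.06 -0.03  8.75] turn 0.03 q6 -79.1
(array([312. , 292.9]), 63.0, array([674.9,  19.4]), array([ 7. , 14.1]), 86.8)
(array([284.1, 272.9]), 30.5, array([ 6.448e+02, -4.000e-01]), array([10.3,  6.2]), 24.2)
(array([363.6, 229.8]), 10.5, array([622.9,  88.7]), array([2. , 8.3]), 75.5)
(array([352.5, 159.5]), 23.0, array([553.1,  95.9]), array([21.2,  0.9]), 73.5)
(array([286.8, 159.5]), 21.5, array([535.9,  38.2]), array([20.3,  0.9]), 73.3)
(array([365.2, 143.3]), 59.5, array([542.3, 110.6]), array([7.3, 8.2]), 75.2)
(array([274.5, 143.1]), 63.0, array([518.8,  31.8]), array([8.3, 8.1]), 73.2)
```

Emit:
move_arm(series="0.05 0 1.2 0 -0.8;0.05 0 2.4 0 -0.8;0.05 0 3.6 0 -0.8;0.05 0 4.8 0 -0.8;0.05 0 6 0 -0.8;0.05 0 7 0 -0.8;0.05 0 7.4 0 -0.8;0.05 0 7.4 0 -0.8")

```text
time_s: 55.52
position: [0.5704, 0.0606, 0.0967]
tool_rot: [[-0.958, 0.287, -0.0], [0.287, 0.958, 0.0], [0.0, -0.0, -1.0]]
ft_force: [-0.0, -0.2, -0.7]
grip_width: 0.0223
gripper_force: 49.2
```

Emit:
move_arm(series="0 0 0.3 0 -0.8;0 0 0.6 0 -0.8;0 0 0.8 0 -0.8;0 0 0.8 0 -0.8")

```text
time_s: 56.02
position: [0.5708, 0.0606, 0.092]
tool_rot: [[-0.958, 0.287, 0.004], [0.287, 0.958, -0.001], [-0.004, 0.0, -1.0]]
ft_force: [-7.9, -0.0, 23.9]
grip_width: 0.0225
gripper_force: 62.9
```

Emit:
move_arm(series="0 0 -0.6 0 -0.8;0.05 -0.12 -0.6 0 -0.8;0.05 -0.12 -0.4 0 -0.8;0.05 -0.12 -0.1 0 -0.8;0.05 -0.12 0.1 0 -0.8;0.05 -0.12 0.1 0 -0.8")

```text
time_s: 56.78
position: [0.5699, 0.0596, 0.0919]
tool_rot: [[-0.958, 0.286, 0.004], [0.286, 0.958, -0.001], [-0.004, 0.0, -1.0]]
ft_force: [-12.6, 0.3, 36.6]
grip_width: 0.0222
gripper_force: 70.4
```

Emit:
move_arm(series="0 0.06 -0.4 0 -0.8;0 0.06 -0.3 0 -0.8;0.05 0.06 -0.28 0 -0.8;0.1 0.06 -0.28 0 -0.8;0.15 0.06 -0.28 0 -0.8;0.2 0.06 -0.28 0 -0.8;0.25 0.06 -0.28 0 -0.8")

```text
time_s: 57.65
position: [0.5697, 0.0603, 0.0921]
tool_rot: [[-0.958, 0.287, 0.007], [0.287, 0.958, -0.001], [-0.007, 0.001, -1.0]]
ft_force: [4.1, -1.5, 11.8]
grip_width: 0.0219
gripper_force: 56.2
```

Run:
```python
from h import *
s=state(); print(s['wrist_torque'])
```

```text
t 57.65 p [0.5697 0.0603 0.0921] yawY 73.32 F [ 4.1 -1.5 11.8] w 0.0219 gf 56.2
[-0.3588943  -0.74078932 -0.01543102]
```

Emit:
move_arm(series="-0.1 0 -0.4 0 -0.8;-0.1 0 -0.4 0 -0.8;-0.1 0 -0.4 0 -0.8;-0.1 0 -0.2 0 -0.8;-0.1 0 0 0 -0.8;-0.1 0 0.05 0 -0.8")

```text
time_s: 58.4
position: [0.5683, 0.0606, 0.092]
tool_rot: [[-0.958, 0.287, 0.001], [0.287, 0.958, -0.0], [-0.002, 0.0, -1.0]]
ft_force: [-6.4, -0.4, 19.7]
grip_width: 0.0224
gripper_force: 61.0
```

Emit:
move_arm(series="0 0 -0.5 0 -0.8;0.1 0 -0.5 0 -0.8;0.1 0 -0.5 0 -0.8;0.1 0 -0.3 0 -0.8;0.1 0 -0.1 0 -0.8;0.1 0 0 0 -0.8;0.1 0 0 0 -0.8")

```text
time_s: 59.28
position: [0.5677, 0.0608, 0.0921]
tool_rot: [[-0.958, 0.287, 0.002], [0.287, 0.958, -0.0], [-0.002, 0.0, -1.0]]
ft_force: [-3.9, -0.4, 17.2]
grip_width: 0.0221
gripper_force: 59.5
```

Emit:
move_arm(series="0 0 -0.5 0 -0.8;-0.3 0 -0.5 0 -0.8;-0.3 0 -0.5 0 -0.8;-0.3 0 -0.3 0 -0.8;-0.3 0 -0.1 0 -0.8;-0.3 0 0 0 -0.8;-0.3 0 0 0 -0.8")

```text
time_s: 60.15
position: [0.5702, 0.0601, 0.092]
tool_rot: [[-0.958, 0.287, 0.001], [0.287, 0.958, -0.0], [-0.001, 0.0, -1.0]]
ft_force: [-6.3, -0.1, 18.4]
grip_width: 0.0225
gripper_force: 59.5
```

The stop height never changes, and 0.092 is exactly the collar top. So the fingertips were resting on the collar, not the pin on the bore edge. I'll release the pin in the guided stack and check whether it drops in or needs a higher grip.

Emit:
move_arm(series="0 0 -0.25 0 -0.8;0 0 -0.25 0 -0.8;0 0 -0.25 0 -0.6;0 0 -0.25 0 -0.3;0 0 -0.25 0 0;0 0 -0.25 0 0;0 0 -0.25 0 0")

```text
time_s: 61.02
position: [0.5702, 0.06, 0.0926]
tool_rot: [[-0.958, 0.287, 0.0], [0.287, 0.958, -0.0], [-0.0, -0.0, -1.0]]
ft_force: [-0.1, -0.1, 0.3]
grip_width: 0.0428
gripper_force: 0.0
```

Emit:
move_arm(series="0 0 -3 0 0;0 0 -8 0 0;-3 0 -12 0 0;-6 0 -12 0 0;-6 0 -12 0 0;-6 0 -12 0 0;-6 0 -12 0 0")

```text
time_s: 61.9
position: [0.627, 0.0432, 0.2125]
tool_rot: [[-0.958, 0.287, -0.001], [0.287, 0.958, 0.0], [0.001, -0.0, -1.0]]
ft_force: [-0.3, -0.6, 0.6]
grip_width: 0.0425
gripper_force: 0.0
```

Run:
```python
from h import *
s=state(); d=img('wrist')
for m in spotter.find_in('pin','wrist')[:3]+spotter.mark_of('pin_shoulder','wrist')[:3]: print(round(m['score'],2),np.round(m['point'],4),proj(d,m['point'])[0].round(1))
# bright/grey head disc ellipse, predicted sizes for the two heights
th=np.linspace(0,2*np.pi,60)
for z in (.108,.1165):
  q=proj(d,np.array([.5698,.0598,z])+.012*np.c_[np.cos(th),np.sin(th),0*th]); print(z,q.min(0),q.max(0))
u=(220,50); print(u)
cv2.imwrite('pics/c11.png',cv2.resize(d['pixels'][50:200,220:420],None,fx=4,fy=4,interpolation=2))
```

```text
t 61.9 p [0.627  0.0432 0.2125] yawY 73.35 F [-0.3 -0.6  0.6] w 0.0425 gf 0.0
0.81 [0.5674 0.0632 0.1069] [323.9 120.6]
0.59 [0.5121 0.1949 0.0745] [458.8   8.2]
0.8 [0.506  0.2012 0.0773] [466.1  -2.9]
0.56 [0.5685 0.0637 0.0896] [324.7 121.4]
0.108 [304.96361427 108.86998052] [336.19699767 140.78417165]
0.1165 [304.37257    108.63926157] [336.71267193 141.67682893]
(220, 50)
```

View pics/c11.png

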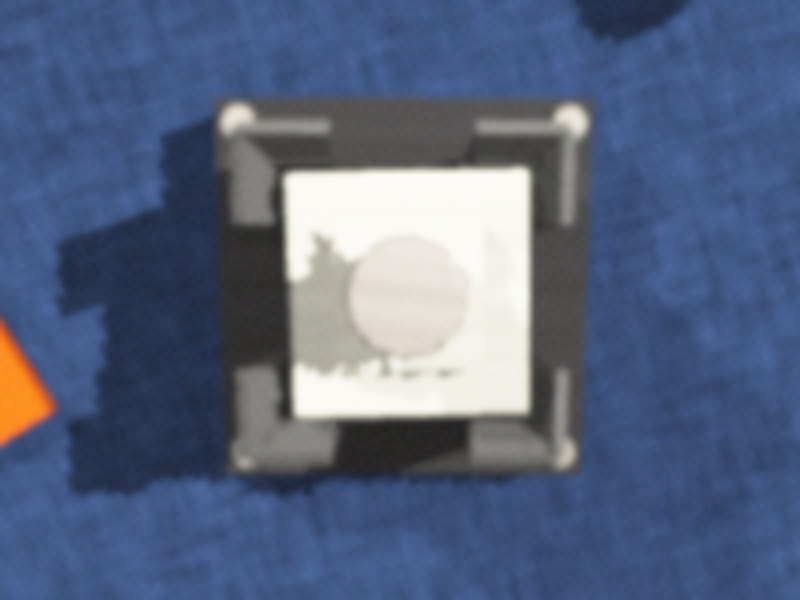

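By the networks the pin dropped in: the head surface is at about 0.107 and the shoulder at about 0.090. I'll confirm with a shut-finger touch from above.

Emit:
move_arm(series="3 0 0 0 -1;6 0 0 0 -1;6 0 0 0 -1;6 0 3 0 -1;6 0 6 0 -1;6 0 8 0 -1;6 0 9 0 -1;6 0 9 0 -1")

```text
time_s: 63.05
position: [0.5705, 0.0599, 0.1224]
tool_rot: [[-0.958, 0.287, -0.0], [0.287, 0.958, 0.0], [0.0, -0.0, -1.0]]
ft_force: [-0.7, 0.2, 0.2]
grip_width: -0.0002
gripper_force: 0.0
```

Emit:
move_arm(series="0 0 0.3 0 -1;0 0 0.6 0 -1;0 0 0.9 0 -1;0 0 1.1 0 -1;0 0 1.4 0 -1;0 0 1.5 0 -1;0 0 1.5 0 -1")

```text
time_s: 63.92
position: [0.5702, 0.06, 0.108]
tool_rot: [[-0.958, 0.287, 0.0], [0.287, 0.958, -0.0], [-0.0, 0.0, -1.0]]
ft_force: [-1.5, 0.4, 4.6]
grip_width: 0.0002
gripper_force: 2.2
```

The touch contact is at 0.108, exactly the seated head height. I'll retreat, check once more and hand in.

Emit:
move_arm(series="0 0 -2 0 -1;0 0 -7 0 -1;0 0 -12 0 -1;-4 0 -13 0 -1;-7 0 -13 0 -1;-7 0 -13 0 -1;-7 0 -13 0 -1;-7 0 -13 0 -1")

```text
time_s: 64.92
position: [0.6366, 0.0403, 0.2379]
tool_rot: [[-0.958, 0.286, -0.0], [0.286, 0.958, 0.0], [0.0, 0.0, -1.0]]
ft_force: [-1.0, -0.4, 0.3]
grip_width: -0.0001
gripper_force: 0.0
```

Run:
```python
from h import *
state(); img('wrist'); img('top')
for c in('wrist','top'):
 for t in ('pin','pin_shoulder','cap','plug','spacer0'):
  for m in spotter.mark_of(t,c)[:5]:
    if m['score']>.35: print(c,t,round(m['score'],2),np.round(m['point'],4))
print(order.close_job())
```

```text
t 64.92 p [0.6366 0.0403 0.2379] yawY 73.35 F [-1.  -0.4  0.3] w -0.0001 gf 0.0
wrist pin 0.94 [0.5677 0.0644 0.0163]
wrist pin 0.6 [ 0.5078  0.2006 -0.0056]
wrist pin_shoulder 0.86 [0.5709 0.0621 0.0893]
wrist cap 0.57 [0.5679 0.0579 0.0777]
wrist spacer0 0.66 [ 0.7096 -0.251  -0.0043]
wrist spacer0 0.58 [ 5.509e-01 -7.210e-02 -1.000e-04]
top pin 0.69 [ 0.3895  0.3327 -0.0038]
top pin_shoulder 0.6 [ 5.182e-01  3.300e-01 -1.000e-04]
top pin_shoulder 0.41 [0.3956 0.329  0.0736]
top plug 0.65 [0.523 0.33  0.007]
top spacer0 0.6 [ 0.5528 -0.0757  0.001 ]
top spacer0 0.55 [ 0.7044 -0.2445 -0.0035]
the job is handed in; nothing more can be done
None
```

The spacer pack is built and the job handed in at about 65 s; no verdict came back, but a touch put the pin head at 108 mm, its seated height. I viewed 15 pictures, one over the 14 allowed.

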